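Refit the filter cassette of the bench dust extractor

ROBOT

A 7-joint arm with a two-finger parallel gripper is mounted at the origin on a cart in front of the work surface, level with it; the furniture and walls round the work are solid. World frame = base frame: x ahead of the robot, y to its left, z up, the work surface at z = 0. Lengths are in m, angles in rad, forces in N, time in s.
With the tool pointing down it reaches from about 0.425 to 0.875 m from the base axis. Payload 4.7 kg.
Tool frame: the origin (TCP) lies on the centre line of the jaws, within the pads' length; the fingertips stand 22 mm ahead of it and the grasp point (between the pads) lies 3 mm ahead of it; z points along the fingers, y is the direction in which the jaws open and shut (so a half turn about z gives the same grasp; the last joint's range is limited). The gripper opens to 87 mm and grips with 3 to 60 N. Pads are 19 mm wide; open, the fingers measure 117 mm over their backs; the gripper's body (75 mm by 190 mm) begins 51 mm behind the grasp point.
Start: joints at [1.116, 0.321, -0.07, 1.45, 0.023, 1.371, -0.057], TCP at [0.294, -0.58, 0.245] pointing down, gripper open.
Joint ranges: [-2.86, 2.86], [-0.3, 2.09], [-1.38, 1.24], [0.06, 2.45], [-1.56, 4.7], [0.09, 2.05], [-2.69, 2.69]. Speed limits (rad/s): [2.57, 2.57, 3.14, 3.14, 3.14, 3.14, 3.14].

INTERFACE

Orientations are given as a rotation vector (axis times angle).
In Python, from bench import ctrl, imaging, close_job, finder gives the robot as it stands. The module is installed in compiled form; this text tells all that it offers.
- The arm moves only by the shell command python3 -m jog 'ROWS' [FORCE]. ROWS is JSON, a list that holds one entry, the list of rows, each a list of 7 numbers: the shift along the tool's x, y, z in cm, then the turn, a rotation vector about the tool's x, y, z in degrees, then the finger opening in cm, from 0 to 8.7. In form: [[[dx, dy, dz, ax, ay, az, claw], ...]]. A call has 1 to 12 rows; each row shifts and turns the commanded pose from where the row before left it, along the tool's axes as they then stand; what a row does not reach is not made up. A row lasts 1/10 s, in which the tool goes at most 50 mm and 8.59 degrees, less where a joint would pass 70% of its speed; a pose out of reach is approached as far as the arm can. A call is refused whole if a number of a shift passes 5 or a number of a turn 8.59, either way. A call with a gripper value outside its range is refused whole. The fingers move at their own pace and stop on an object; FORCE is the grip in N (left out, the last holds). Time passes only in rows, so rows that do not move let the fingers close. It gives the time, the measured TCP pose, the force and the opening at its end, in the units of the state.
- ctrl.get_state(): the state, without advancing time (a new reading comes with each control period).
- imaging.get_image(name): name is "scene" or "side" or "wrist"; returns a dict with "frame" (384x512x3 uint8, red, green, blue), "intrinsics" (3x3 intrinsics, pixels), "pose" (4x4, takes a point from camera to world coordinates). Camera axes: x right, y down, z forward; pixel columns grow to the right and rows downward; lengths in m; the calibration is good to about 2 mm. The wrist camera is an equidistant fisheye: a pixel r from the principal point sees the ray r / f radians off the axis. A picture is of the moment at which its call begins. There is no depth.
- close_job(): hands the job in, once; it reports no verdict.
Trained networks look in the newest picture that a camera, given by its name, has taken for a name from the list of things; names that differ only in an ending like _2 or _b are one class to them, and where a whole thing is asked for, a point or a joint stands for the part that bears it (a point fixed in the world has none). Each returns a list of dicts, best first, with "conf" (0 to 1); they miss things now and then, are a little off and sometimes report something else, mostly with a low value. They report only what shows in the picture. A call takes as long as a camera call. They do not tell look-alikes from the thing itself.
- finder.trace(label, camera): "region" (384x512 bool, what is visible of it) and "point" ([row, column] as shares, 0 to 1, of the picture: columns of its width, rows of its height, amid what is visible of it).
- finder.spot_point(label, camera): "point" ([row, column] as shares, 0 to 1, of the picture: columns of its width, rows of its height: a listed point, or the origin of a listed thing).
The state is a dict: "time": time; "joint_positions": joint angles; "qd": joint speeds; "joint_torque": joint torques, N m; "position": TCP position; "tool_rot": TCP orientation; "ft_force": force on the tool from outside, world axes, zero at the start; "torque": the same for the moment, N m; "grip_width": opening from 0.0 (shut) to 1.0 (fully open).
Only numpy, scipy, OpenCV 4.12 (cv2) and the standard library are available. Lean on these libraries where they do the work, as an engineer would, in place of code of your own. Each camera call takes 0.05 s, during which the arm holds its last target. There are 200 camera calls.

TASK

The filter cassette of the bench dust extractor has been slid part way out: push it fully home between the cheeks, then take the T-key from its stand and use it to turn both slotted latches a full quarter turn, so that their fingers lie square across the cassette and hold it in. Put the T-key back upright in its stand at the end. Turn the latches only with the key, not with the gripper itself, and leave the bottles and the tan block standing where they are.

Things in the scene. Friction and masses are not known exactly. Their poses are not given: they have to be found in the camera images.
- extractor: Dust extractor, off-white, fixed. Two cheeks (46 mm wide, 105 deep) left (+y) and right of a bay 136 mm wide, floor the worktop; behind, the fan housing, x 105 to 165 mm, 228 wide, 150 high (a spigot on top to 180). Cheek tops slope up at 30 deg, from 50 mm high in front to 111. Origin: on the worktop, centre of the bay's mouth, at the cheeks' front; x into the bay (push direction), y left.
- cassette: Loose filter cassette, about 0.5 kg: aluminium wedge with slatted sloping top, 130 mm wide (y), 105 deep (x), 50 high at its flat upright front, 111 at the rear. Stands with its rear already in the bay (3 mm play a side). Origin: middle of the lower front edge; x to its rear. Fully home, its rear meets the housing, front and top are flush with the cheeks, origin = extractor's origin.
- latch_left (a joint): Turn of the latch on the left (+y) cheek, rad: 0 = released, finger points up the slope; 1.57 = locked (stop), finger points right, across the cassette. Grows clockwise seen from above. Starts at 0 to 0.28; friction about 0.1 N m, stays where left. The finger reaches 44 mm from the axis, 13 mm wide, 3 mm above the slope, so it cannot swing over a cassette that stands out of the bay.
- latch_right (a joint): The same for the latch on the right (-y) cheek, mirrored: 0 = released, finger up the slope; 1.57 = locked, finger points left, across the cassette. Grows counter-clockwise seen from above.
- slot_left (a point): Mouth of the slot in the left latch's round steel head (36 mm across, its top 20 mm above the slope). Point on the latch's axis, level with the head's top; z is the axis, out of the head, 30 deg from vertical, leaning to the extractor's front; x runs along the slot toward the finger's end. Slot 25 mm long, 7 wide, 9 deep, closed at both ends. The frame turns with the latch.
- slot_right (a point): The same for the right latch.
- t_key: Loose T-key, 114 mm long, 0.12 kg, all bright steel. Origin: middle of the blade's tip; z up the shaft, x along blade and crossbar. Blade 20 mm wide (x), 4.5 thick (y), 2.6 at the tip, 12 long below a shoulder 21 across; shaft 12 across; collar 34 across, z 50 to 56 mm; crossbar 90 long (x), 14 thick (y), z 96 to 114 mm. Stands upright in its stand, collar on the rim.
- key_stand: Stand of the T-key, fixed: round aluminium post 52 mm across, 62 high, on a dark steel foot 80 mm across, with an upright bore 26 mm across and 54 deep, open at the top. Origin: centre of the underside, on the bore's axis. With the key in place, the key's origin is 12 mm above this one.
- amber_bottle: Bystander: dark dropper bottle with black cap, 39 mm across, 104 high, upright on the worktop, left of the extractor's rear. Origin: centre of its underside.
- plain_bottle: Bystander: a second dropper bottle of the same size and look, behind the key stand. Origin: centre of its underside.
- tan_block: Bystander: tan ceramic block, 68 x 140 x 44 mm, lying left of the key stand. Origin: centre of its underside.
Things that resemble listed ones, but are neither listed nor needed, are in the scene too. What is shaped like the key_stand but red is not meant.

How it is judged:
By the outcome, as a careful person would: the job done as asked, in the order asked, and still so for the second after the job is handed in, with the robot touching nothing.
It also fails if it takes over 67 s, if anything falls off the work surface, if the arm or the gripper's body presses on something with over 40 N, if the wrist force passes 120 N, or if a joint passes its speed limit or range.

## Working session

There is one attempt and no reset: what is moved stays moved. The work goes in short steps, Python scripts to look and compute and a shell command to move; the robot and the scene stay as the last step left them, time stands still between calls to the robot, and variables do not carry over. Pictures are saved under pics/ and viewed, about 8 in all and at most 12, crops included, and the job is handed in when it is done.

```bash
mkdir -p pics; cat > h.py <<'E'
import numpy as np, cv2
from scipy.spatial.transform import Rotation as R
from bench import ctrl, imaging, finder
def ray(im,u,v):
    K=im["intrinsics"];P=np.array(im["pose"])
    x=(u-K[0][2])/K[0][0];y=(v-K[1][2])/K[1][1]
    return P[:3,3],P[:3,:3]@np.array([x,y,1.])
def rayfish(im,u,v):
    K=im["intrinsics"];P=np.array(im["pose"])
    x=(u-K[0][2])/K[0][0];y=(v-K[1][2])/K[1][1];r=np.hypot(x,y)+1e-12
    return P[:3,3],P[:3,:3]@np.array([np.sin(r)*x/r,np.sin(r)*y/r,np.cos(r)])
def atz(o,d,z): return o+d*(z-o[2])/d[2]
def tri(rs):
    A=np.zeros((3,3));b=np.zeros(3)
    for o,d in rs:
        d=d/np.linalg.norm(d);M=np.eye(3)-np.outer(d,d);A+=M;b+=M@o
    X=np.linalg.solve(A,b)
    return X,[np.linalg.norm(np.cross(X-o,d/np.linalg.norm(d))) for o,d in rs]
def proj(im,X,fish=False):
    K=np.array(im["intrinsics"]);P=np.array(im["pose"]);c=P[:3,:3].T@(np.array(X)-P[:3,3])
    if fish:
        r=np.hypot(c[0],c[1])+1e-12;t=np.arctan2(r,c[2]);return K[0,0]*t*c[0]/r+K[0,2],K[1,1]*t*c[1]/r+K[1,2]
    return K[0,0]*c[0]/c[2]+K[0,2],K[1,1]*c[1]/c[2]+K[1,2]
def save(im,name,crop=None,s=1):
    f=im["frame"][:,:,::-1]
    if crop: f=f[crop[1]:crop[3],crop[0]:crop[2]]
    cv2.imwrite("pics/"+name,cv2.resize(f,None,fx=s,fy=s,interpolation=cv2.INTER_CUBIC))
def delta(pt,Rt):
    s=ctrl.get_state();Rc=R.from_rotvec(s["tool_rot"])
    return Rc.inv().apply(np.array(pt)-s["position"])*100,(Rc.inv()*Rt).as_rotvec(degrees=True)
E
python3 - <<'E'
from h import *
ims={c:imaging.get_image(c) for c in("scene","side","wrist")}
a=np.vstack([ims["scene"]["frame"],ims["side"]["frame"]])
cv2.imwrite("pics/a.png",np.hstack([ims["scene"]["frame"],ims["side"]["frame"]])[:,:,::-1][:, :])
f=cv2.imread("pics/a.png"); cv2.imwrite("pics/a1.png",cv2.resize(f[:,:512],(800,600)));cv2.imwrite("pics/a2.png",cv2.resize(f[:,512:],(800,600)))
for c in ims:
    print(c,np.round(ims[c]["pose"],3).tolist(),np.round(ims[c]["intrinsics"],1).tolist())
for l in["extractor","cassette","slot_left","slot_right","t_key","key_stand","amber_bottle","tan_block"]:
    for c in("scene","side"):
        for r in finder.spot_point(l,c)[:3]:
            v,u=r["point"][0]*384,r["point"][1]*512
            fz=dict(t_key=.012,slot_left=.07,slot_right=.07).get(l,0)
            print(l,c,round(r["conf"],2),round(u,1),round(v,1),atz(*ray(ims[c],u,v),fz).round(3))
print(ctrl.get_state())
E
```

```text
scene [[-0.544, -0.506, 0.67, -0.381], [-0.839, 0.348, -0.418, 0.464], [-0.022, -0.789, -0.614, 0.88], [0.0, 0.0, 0.0, 1.0]] [[477.9, 0.0, 252.7], [0.0, 477.9, 183.0], [0.0, 0.0, 1.0]]
side [[-0.97, -0.125, 0.207, 0.273], [-0.241, 0.565, -0.789, 0.825], [-0.018, -0.816, -0.578, 0.742], [0.0, 0.0, 0.0, 1.0]] [[360.2, 0.0, 258.8], [0.0, 360.2, 188.5], [0.0, 0.0, 1.0]]
wrist [[0.451, -0.866, -0.216, 0.352], [-0.893, -0.438, -0.108, -0.551], [-0.001, 0.242, -0.97, 0.384], [0.0, 0.0, 0.0, 1.0]] [[297.3, 0.0, 255.8], [0.0, 297.3, 186.3], [0.0, 0.0, 1.0]]
extractor side 0.62 288.6 168.6 [ 0.458 -0.342  0.   ]
cassette scene 0.91 337.3 197.4 [ 0.385 -0.299  0.   ]
cassette side 0.65 213.6 230.6 [0.62  0.059 0.   ]
cassette side 0.61 305.8 176.9 [ 0.385 -0.298  0.   ]
slot_left scene 0.6 297.9 160.1 [ 0.519 -0.256  0.07 ]
slot_left scene 0.35 219.1 222.0 [0.417 0.068 0.07 ]
slot_left side 0.57 270.5 160.5 [ 0.514 -0.272  0.07 ]
slot_right scene 0.7 354.8 144.4 [ 0.487 -0.449  0.07 ]
slot_right side 0.49 292.6 133.2 [ 0.472 -0.503  0.07 ]
t_key side 0.72 259.8 232.2 [0.477 0.047 0.012]
key_sta
[... 530 characters left out ...]
382  0.   ]
{'time': 0.95, 'joint_positions': array([ 1.11606496,  0.32101156, -0.07010869,  1.450487  ,  0.02264552,
        1.37079732, -0.05689653]), 'qd': array([ 0.00121984, -0.00029615, -0.00207155, -0.00017552,  0.00097375,
        0.00161319, -0.00169089]), 'joint_torque': array([ 3.45988265e-04, -4.91099167e+01, -4.02881568e-01, -3.12772822e+01,
       -6.37126272e-02,  3.35162343e-02,  1.83888113e-05]), 'position': array([ 0.29367987, -0.57990102,  0.24458564]), 'tool_rot': array([ 3.05555499e+00,  7.29748560e-01, -9.77714427e-05]), 'ft_force': array([-0.3976383 ,  0.44731147,  0.19139094]), 'torque': array([-0.03837118,  0.05843591,  0.03101749]), 'grip_width': 1.0016555202727442}
```

View pics/a1.png

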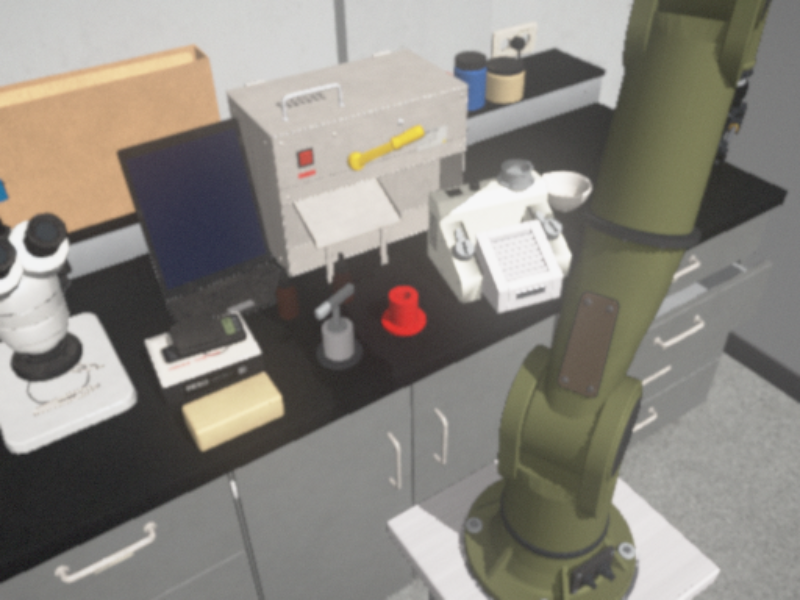

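View pics/a2.png

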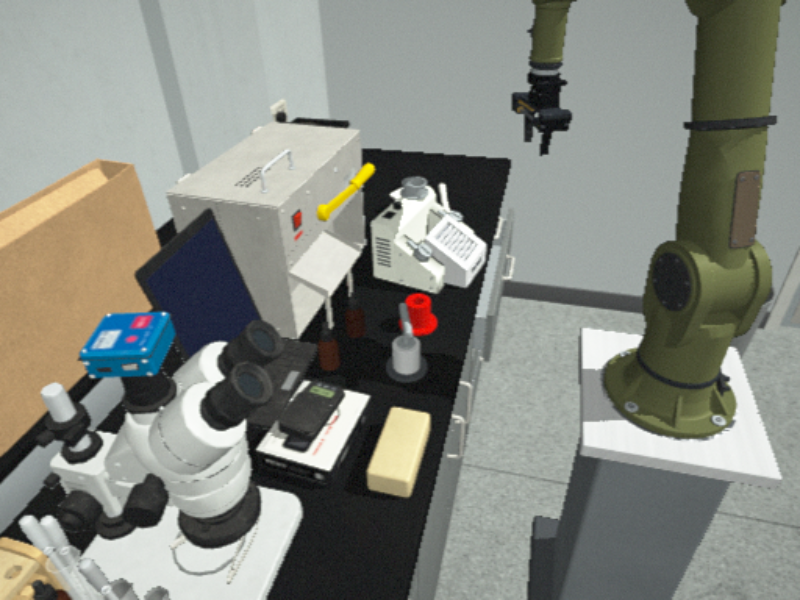

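```bash
python3 - <<'E'
from h import *
ims={c:imaging.get_image(c) for c in("scene","side")}
sc,si=ims["scene"],ims["side"]
for n,a,b in[("sl",(297.9,160.1),(270.5,160.5)),("sr",(354.8,144.4),(292.6,133.2))]:
    print(n,tri([ray(sc,*a),ray(si,*b)]))
f=[cv2.resize(i["frame"][y:y+130,x:x+170],(600,459),interpolation=cv2.INTER_CUBIC) for i,x,y in((sc,190,150),)]
g=[cv2.resize(sc["frame"][90:220,260:390],(400,400),interpolation=cv2.INTER_CUBIC),cv2.resize(sc["frame"][165:265,180:280],(400,400),interpolation=cv2.INTER_CUBIC)]
cv2.imwrite("pics/b.png",np.hstack(g)[:,:,::-1])
print(delta([0.44,-0.33,0.30],R.from_euler("z",-10,degrees=True)*R.from_rotvec([np.pi,0,0])))
E
```

```text
sl (array([ 0.50798998, -0.24742809,  0.08273522]), [np.float64(0.0021853963304004844), np.float64(0.0021853963304003404)])
sr (array([ 0.45687124, -0.41719345,  0.10650364]), [np.float64(0.007022821591019481), np.float64(0.007022821591019664)])
(array([ 24.34347102, -15.67969163,  -5.54377478]), array([4.40215372e-03, 3.23198183e-04, 3.68623540e+01]))
```

View pics/b.png

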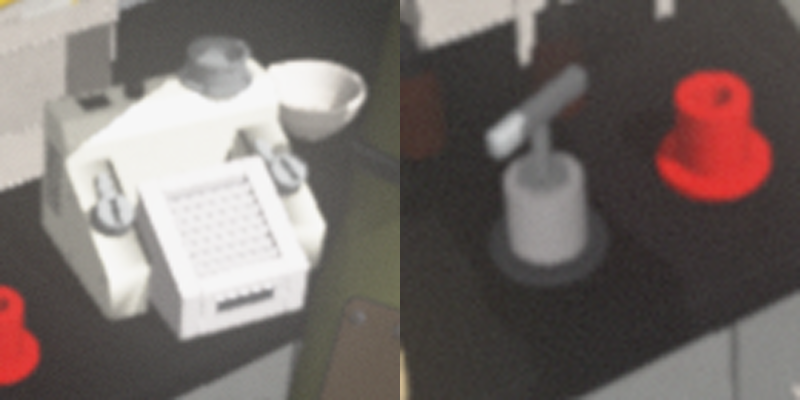

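```bash
python3 -m jog '[[[3.1,-2.75,-1.2,0,0,0,8.7],[3.1,-2.75,-1.2,0,0,0,8.7],[3.1,-2.75,-1.2,0,0,0,8.7],[3.1,-2.75,-1.2,0,0,0,8.7],[3.1,-2.75,-1.2,0,0,0,8.7],[3.1,-2.75,-1.2,0,0,0,8.7],[3.1,-2.75,-1.2,0,0,0,8.7]]]'; python3 -m jog '[[[0,0,0,0,0,7.4,8.7],[0,0,0,0,0,7.4,8.7],[0,0,0,0,0,7.4,8.7],[0,0,0,0,0,7.4,8.7],[0,0,0,0,0,7.4,8.7],[0,0,0,0,0,7.4,8.7],[0,0,0,0,0,0,8.7],[0,0,0,0,0,0,8.7]]]'
python3 - <<'E'
from h import *
im=imaging.get_image("wrist");save(im,"c.png",s=1.5)
print(im["pose"].round(3).tolist())
for l in["extractor","cassette","slot_left","slot_right"]:
    for r in finder.spot_point(l,"wrist")[:3]:
        v,u=r["point"][0]*384,r["point"][1]*512
        print(l,round(r["conf"],2),round(u,1),round(v,1),atz(*rayfish(im,u,v),dict(slot_left=.09,slot_right=.09).get(l,0)).round(3))
E
```

```text
time: 1.75
position: [0.4007, -0.3084, 0.3293]
tool_rot: [3.055, 0.729, 0.0]
ft_force: [-0.0, -0.2, -0.3]
grip_width: 1.001
time: 2.55
position: [0.4002, -0.3101, 0.3286]
tool_rot: [3.105, -0.474, 0.0]
ft_force: [-0.3, -0.7, 0.1]
grip_width: 0.998
[[-0.299, -0.926, -0.23, 0.462], [-0.954, 0.291, 0.071, -0.33], [0.001, 0.241, -0.971, 0.469], [0.0, 0.0, 0.0, 1.0]]
extractor 0.72 34.1 108.4 [0.625 0.063 0.   ]
cassette 0.61 256.3 159.7 [ 0.393 -0.31   0.   ]
slot_left 0.72 175.1 107.2 [ 0.504 -0.234  0.09 ]
slot_left 0.23 258.7 162.1 [ 0.402 -0.316  0.09 ]
slot_right 0.65 323.1 94.9 [ 0.462 -0.421  0.09 ]
```

View pics/c.png

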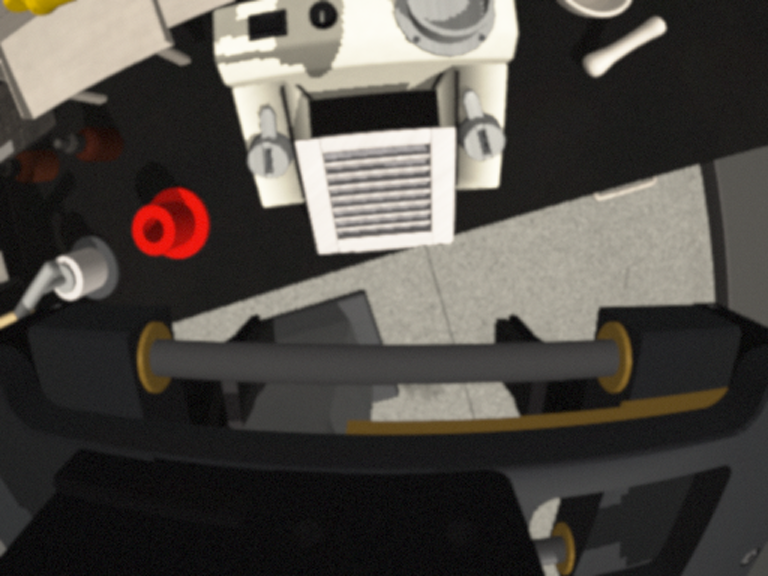

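```bash
python3 - <<'E'
from h import *
im=imaging.get_image("wrist")
def w(p,z=.05): return atz(*rayfish(im,p[0]/1.5,p[1]/1.5),z)[:2].round(4)
P={k:w(v) for k,v in dict(Lo=(262,207),Li=(303,203),Ri=(458,188),Ro=(499,186),cl=(318,253),cr=(452,241)).items()}
print(P)
for a,b in[("Ro","Lo"),("Ri","Li"),("cr","cl")]:
    d=P[b]-P[a];print(a,b,np.linalg.norm(d),np.degrees(np.arctan2(-d[0],d[1])),(P[a]+P[b])/2)
g=cv2.resize(im["frame"][40:175,140:350],(798,513),interpolation=cv2.INTER_CUBIC)[:,:,::-1];cv2.imwrite("pics/d.png",g)
# slot heights hypotheses
for z in(.08,.09,.1): print(z,w((268,156),z),w((482,137),z))
E
```

```text
{'Lo': array([ 0.4669, -0.2094]), 'Li': array([ 0.4574, -0.249 ]), 'Ri': array([ 0.4267, -0.3928]), 'Ro': array([ 0.4176, -0.4319]), 'cl': array([ 0.4073, -0.247 ]), 'cr': array([ 0.3797, -0.3731])}
Ro Lo 0.22789633608287782 -12.493357466962971 [ 0.44225 -0.32065]
Ri Li 0.147040572632182 -12.051213054986054 [ 0.44205 -0.3209 ]
cr cl 0.12908512695117125 -12.345862391755162 [ 0.3935  -0.31005]
0.08 [ 0.5078 -0.2382] [ 0.4667 -0.422 ]
0.09 [ 0.5066 -0.2405] [ 0.4666 -0.4197]
0.1 [ 0.5055 -0.2429] [ 0.4665 -0.4173]
```

View pics/d.png

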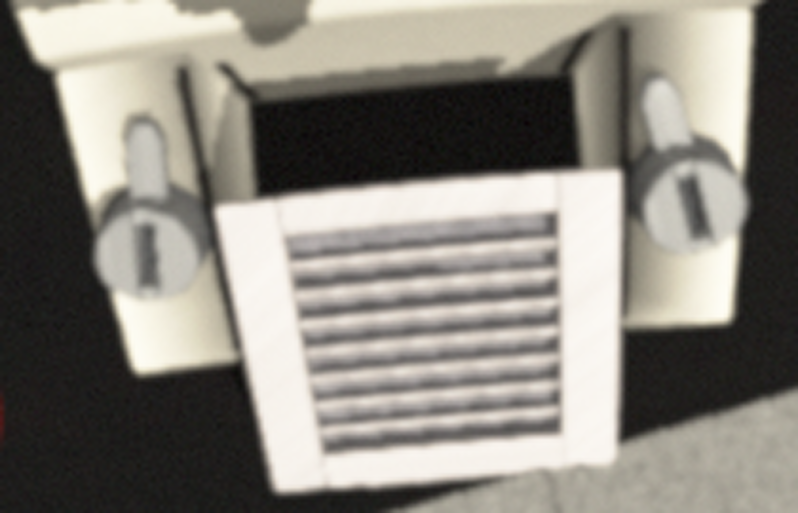

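```bash
python3 -m jog '[[[-3.7,0.15,0,0,0,-5.1,8.7],[0,0,4,0,0,0,8.7],[0,0,4,0,0,0,8.7],[0,0,4,0,0,0,8.7],[0,0,4,0,0,0,8.7],[0,0,4,0,0,0,8.7],[0,0,4,0,0,0,8.7],[0,0,3.9,0,0,0,8.7],[0,0,0,0,0,0,8.7],[0,0,0,0,0,0,8.7]]]'; python3 -m jog '[[[1,0,0,0,0,0,8.7],[0.7,0,0,0,0,0,8.7],[0.7,0,0,0,0,0,8.7],[0.7,0,0,0,0,0,8.7],[0.7,0,0,0,0,0,8.7],[0.7,0,0,0,0,0,8.7],[0.7,0,0,0,0,0,8.7],[0.7,0,0,0,0,0,8.7],[0.5,0,0,0,0,0,8.7],[0.2,0,0,0,0,0,8.7],[0,0,0,0,0,0,8.7]]]'
```

```text
time: 3.85
position: [0.3646, -0.3004, 0.0499]
tool_rot: [-3.123, 0.34, 0.001]
ft_force: [0.2, -0.2, 1.1]
grip_width: 0.999
time: 4.95
position: [0.4281, -0.3151, 0.0507]
tool_rot: [3.123, -0.341, -0.005]
ft_force: [-5.3, 1.4, 3.6]
grip_width: 1.004
```

```bash
python3 -m jog '[[[0.3,0,0,0,0,0,8.7],[0,0,0,0,0,0,8.7],[0,0,0,0,0,0,8.7]]]'; python3 -m jog '[[[0.2,0,0,0,0,0,8.7],[0,0,0,0,0,0,8.7],[0,0,0,0,0,0,8.7]]]';python3 - <<'E'
from h import *
im=imaging.get_image("wrist");save(im,"e.png",(130,20,380,208),3.2)
E
```

```text
time: 5.25
position: [0.431, -0.3157, 0.0506]
tool_rot: [3.122, -0.341, -0.004]
ft_force: [-4.9, 2.3, 3.2]
grip_width: 0.994
time: 5.55
position: [0.4326, -0.3161, 0.0506]
tool_rot: [3.123, -0.341, -0.005]
ft_force: [-6.7, 1.1, 4.2]
grip_width: 1.004
```

View pics/e.png

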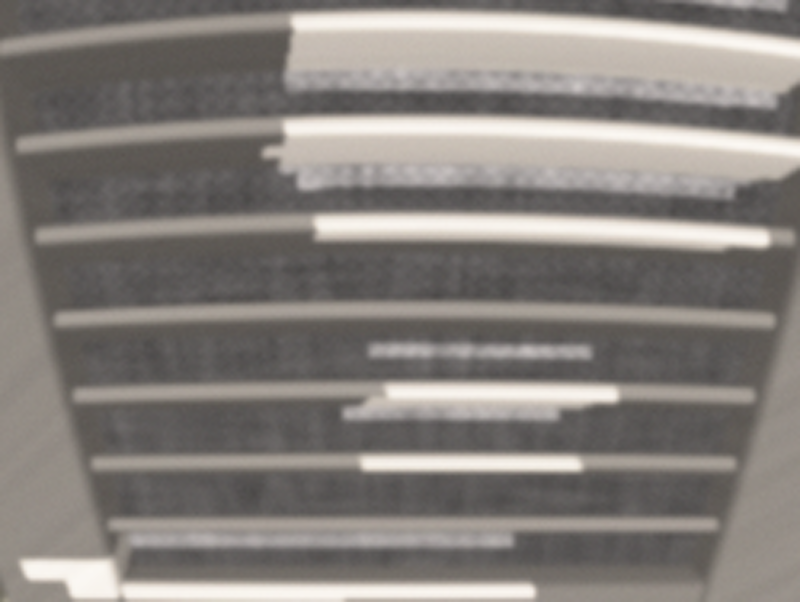

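```bash
for i in 1; do python3 -m jog '[[[0.2,0,0,0,0,0,8.7],[0,0,0,0,0,0,8.7],[0,0,0,0,0,0,8.7]]]'; python3 -m jog '[[[0.2,0,0,0,0,0,8.7],[0,0,0,0,0,0,8.7],[0,0,0,0,0,0,8.7]]]'; done
```

```text
time: 5.9
position: [0.4326, -0.3161, 0.0505]
tool_rot: [-3.122, 0.342, 0.012]
ft_force: [-11.9, 3.4, 9.4]
grip_width: 1.0
time: 6.2
position: [0.4327, -0.3162, 0.0504]
tool_rot: [-3.121, 0.342, 0.018]
ft_force: [-16.4, 4.4, 14.0]
grip_width: 0.999
```

```bash
python3 -m jog '[[[-2,0,0,0,0,0,8.7],[-2,0,0,0,0,0,8.7],[0,0,-4,0,0,0,8.7],[0,0,-5,0,0,0,8.7],[0,0,-5,0,0,0,8.7],[0.8,0,-4.9,0,0,0,8.7],[0.8,0,-3,0,0,0,8.7],[0,0,0,0,0,0,8.7],[0,0,0,0,0,0,8.7],[0,0,0,0,0,0,8.7]]]'
python3 - <<'E'
from h import *
im=imaging.get_image("wrist");save(im,"f.png",(130,20,380,208),3.2)
print(im["pose"].round(3).tolist())
np.save("f.npy",im,allow_pickle=True)
for l in["cassette","slot_left","slot_right","t_key"]:
    for r in finder.spot_point(l,"wrist")[:2]:
        v,u=r["point"][0]*384,r["point"][1]*512
        print(l,round(r["conf"],2),round(u,1),round(v,1),atz(*rayfish(im,u,v),dict(slot_left=.098,slot_right=.098).get(l,0.01)).round(3))
E
```

```text
time: 7.2
position: [0.4139, -0.311, 0.2677]
tool_rot: [-3.123, 0.34, 0.002]
ft_force: [-0.4, 0.3, 0.6]
grip_width: 1.0
[[-0.216, -0.947, -0.237, 0.478], [-0.976, 0.21, 0.052, -0.326], [0.001, 0.242, -0.97, 0.408], [0.0, 0.0, 0.0, 1.0]]
cassette 0.95 257.4 139.1 [ 0.444 -0.321  0.01 ]
slot_left 0.94 169.0 113.1 [ 0.5   -0.237  0.098]
slot_left 0.19 41.4 176.0 [ 0.476 -0.041  0.098]
slot_right 0.67 341.4 112.1 [ 0.462 -0.415  0.098]
t_key 0.58 38.0 178.5 [0.473 0.05  0.01 ]
```

View pics/f.png

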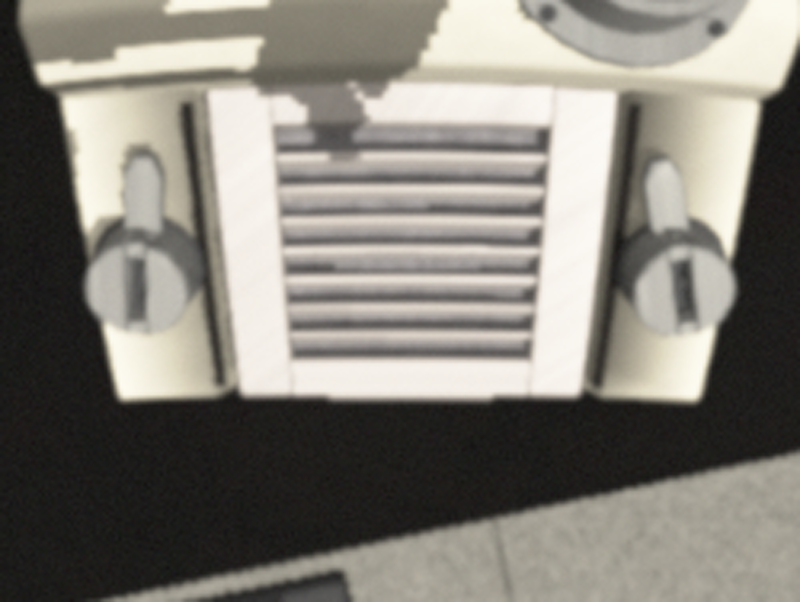

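```bash
cat >> h.py <<'E'
from scipy.optimize import least_squares
def ext(p,e): # ext frame->world; e=(x,y,yaw deg)
    return R.from_euler("z",e[2],degrees=True).apply(p)+np.array([e[0],e[1],0])
U=np.array([.866,0,.5]);N=np.array([-.5,0,.866])
def slot(side,d): return np.array([d,side*.091,.05+.577*d])+.02*N
def sdir(side,q): return np.cos(q)*U+np.sin(q)*np.array([0,-side,0])
E
python3 - <<'E'
from h import *
im=np.load("f.npy",allow_pickle=True).item()
pix=lambda x,y:np.array([x/3.2+130,y/3.2+20])
obs=[(np.array([0,.114,.05]),pix(120,400)),(np.array([0,-.114,.05]),pix(703,400))]
hd={1:pix(142,288),-1:pix(683,288)}
ends={1:(pix(137,252),pix(138,322)),-1:(pix(680,252),pix(688,320))}
def res(v,full=False):
    e=v[:3];r=[]
    for p,o in obs: r+=list(np.array(proj(im,ext(p,e),True))-o)
    for s,i in((1,4),(-1,5)):
        r+=list(np.array(proj(im,ext(slot(s,v[3]),e),True))-hd[s])
        for k,o in((1,ends[s][0]),(-1,ends[s][1])): r+=list(.5*(np.array(proj(im,ext(slot(s,v[3])+k*.0125*sdir(s,v[i]),e),True))-o))
    return r
s=least_squares(res,[.442,-.32,-12.3,.055,.1,.1])
v=s.x;print(v.round(4),np.array(s.fun).round(1))
for sd in(1,-1): print(ext(slot(sd,v[3]),v[:3]).round(4))
E
```

```text
[  0.4417  -0.3214 -12.3642   0.052    0.1393   0.268 ] [-0.7 -0.1  0.3 -0.3 -1.2  0.1  0.1  0.5  0.1 -0.3  1.1  0.   0.4  0.6
  0.3 -0.1]
[ 0.5022 -0.2415  0.0973]
[ 0.4632 -0.4193  0.0973]
```

```bash
python3 -m jog '[[[-0.2,-4.5,-0.2,0,0,0,8.7],[-0.2,-4.5,-0.2,0,0,0,8.7],[-0.2,-4.5,-0.2,0,0,0,8.7],[-0.2,-4.5,-0.2,0,0,0,8.7],[-0.2,-4.5,-0.2,0,0,0,8.7],[-0.2,-4.5,-0.2,0,0,0,8.7],[-0.2,-4.5,-0.2,0,0,0,8.7],[-0.2,-4.5,-0.2,0,0,0,8.7],[0,0,0,0,0,0,8.7],[0,0,0,0,0,0,8.7]]]'
python3 - <<'E'
from h import *
im=imaging.get_image("wrist");save(im,"g.png",(130,60,380,248),3.2)
print(im["pose"].round(3).tolist())
np.save("g.npy",im,allow_pickle=True)
r=finder.trace("t_key","wrist")[0]; m=r["region"].astype(np.uint8); print(r["conf"],m.sum())
np.save("gm.npy",m)
for l in["t_key","key_stand"]:
    for r in finder.spot_point(l,"wrist")[:2]:
        v,u=r["point"][0]*384,r["point"][1]*512
        print(l,round(r["conf"],2),round(u,1),round(v,1),atz(*rayfish(im,u,v),.012).round(3))
E
```

```text
time: 8.45
position: [0.4761, 0.0445, 0.2842]
tool_rot: [3.123, -0.336, -0.001]
ft_force: [-0.0, -1.3, 0.7]
grip_width: 0.997
[[-0.213, -0.948, -0.236, 0.54], [-0.977, 0.208, 0.05, 0.03], [0.002, 0.241, -0.97, 0.424], [0.0, 0.0, 0.0, 1.0]]
0.6 1440
t_key 0.72 253.9 161.6 [0.475 0.046 0.012]
key_stand 0.94 255.1 161.2 [0.475 0.045 0.012]
key_stand 0.83 348.3 133.8 [ 0.487 -0.094  0.012]
```

View pics/g.png

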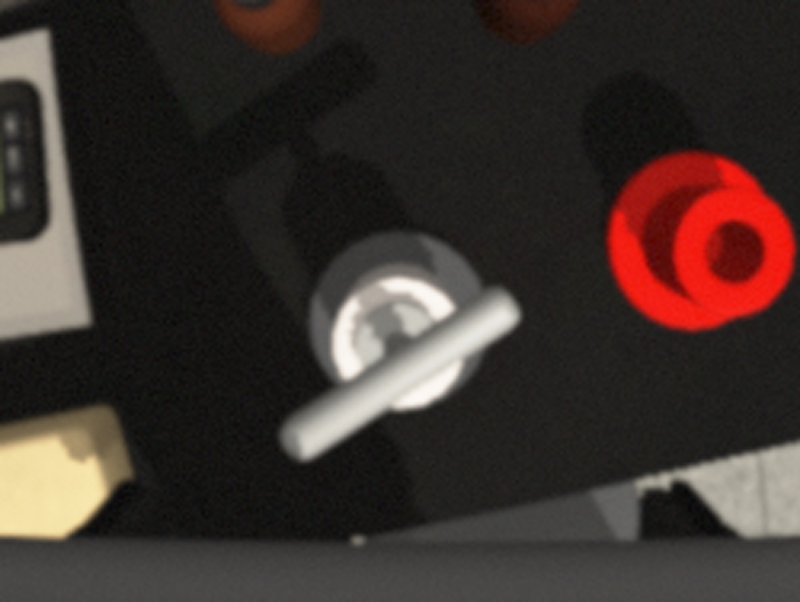

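```bash
python3 - <<'E'
from h import *
im=np.load("g.npy",allow_pickle=True).item()
w=lambda x,y,z:atz(*rayfish(im,x/3.2+130,y/3.2+60),z)
a,b=w(288,445,.12),w(515,305,.12);d=b-a
print(a,b,np.linalg.norm(d),(a+b)/2,np.degrees(np.arctan2(d[1],d[0])))
print("rim",w(398,342,.062)) 
s=ctrl.get_state();print(R.from_rotvec(s["tool_rot"]).as_matrix().round(3))
m=(a+b)/2
for yaw in(np.degrees(np.arctan2(d[1],d[0])),np.degrees(np.arctan2(-d[1],-d[0]))):
    print(yaw,delta([m[0],m[1],.117+.003],R.from_euler("z",yaw,degrees=True)*R.from_rotvec([np.pi,0,0])))
print(s["joint_positions"].round(2))
E
```

```text
[0.46021083 0.08645601 0.12      ] [0.49033929 0.00327465 0.12      ] 0.08846956138826262 [0.47527506 0.04486533 0.12      ] -70.08951029607572
rim [0.47625135 0.04536165 0.062     ]
[[ 0.976 -0.218 -0.001]
 [-0.218 -0.976 -0.   ]
 [-0.001  0.    -1.   ]]
-70.08951029607572 (array([-0.1394236 , -0.27217194, 16.41962729]), array([3.72396948e-02, 1.91266804e-02, 5.74840525e+01]))
109.91048970392428 (array([-0.1394236 , -0.27217194, 16.41962729]), array([-2.23569304e-02,  4.35289997e-02, -1.22515939e+02]))
[ 0.54 -0.05 -0.65  1.78 -0.03  1.4  -1.9 ]
```

```bash
python3 -m jog '[[[-0.14,-0.27,0,0,0,0,8.7],[0,0,0,0,0,8.2,8.7],[0,0,0,0,0,8.2,8.7],[0,0,0,0,0,8.2,8.7],[0,0,0,0,0,8.2,8.7],[0,0,0,0,0,8.2,8.7],[0,0,0,0,0,8.2,8.7],[0,0,0,0,0,8.2,8.7],[0,0,0,0,0,0,8.7],[0,0,0,0,0,0,8.7]]]'
python3 - <<'E'
from h import *
print(delta([.4755,.045,.120],R.from_euler("z",-70,degrees=True)*R.from_rotvec([np.pi,0,0])),ctrl.get_state()["joint_positions"].round(2))
E
```

```text
time: 9.65
position: [0.4739, 0.0441, 0.2911]
tool_rot: [-2.73, 1.537, -0.014]
ft_force: [-0.3, -0.4, 0.5]
grip_width: 0.999
(array([-5.76436901e-02,  1.59373234e-02,  1.71075347e+01]), array([-0.70276516, -0.14171721, 11.24526716])) [ 0.92 -0.09 -0.99  1.77 -0.08  1.4  -2.66]
```

```bash
python3 -m jog '[[[0,0,0,0,0,-8,8.7],[0,0,0,0,0,-8,8.7],[0,0,0,0,0,-8,8.7],[0,0,0,0,0,-8,8.7],[0,0,0,0,0,-8,8.7],[0,0,0,0,0,-8,8.7],[0,0,0,0,0,-8,8.7],[0,0,0,0,0,-8,8.7],[0,0,0,0,0,-8,8.7],[0,0,0,0,0,-8,8.7],[0,0,0,0,0,-8,8.7]]]' >/dev/null
python3 -m jog '[[[0,0,0,0,0,-8,8.7],[0,0,0,0,0,-8,8.7],[0,0,0,0,0,-8,8.7],[0,0,0,0,0,-8,8.7],[0,0,0,0,0,-8,8.7],[0,0,0,0,0,-8,8.7],[0,0,0,0,0,-8,8.7],[0,0,0,0,0,-8,8.7],[0,0,0,0,0,-8,8.7],[0,0,0,0,0,-8,8.7],[0,0,0,0,0,0,8.7]]]'
python3 - <<'E'
from h import *
print(delta([.4755,.045,.120],R.from_euler("z",110,degrees=True)*R.from_rotvec([np.pi,0,0])),ctrl.get_state()["joint_positions"].round(2))
E
```

```text
time: 11.85
position: [0.4736, 0.0468, 0.2908]
tool_rot: [1.807, 2.561, 0.016]
ft_force: [0.3, 0.3, 0.1]
grip_width: 0.998
(array([-0.2352596 , -0.09262744, 17.07685731]), array([ 0.69620141, -0.01661209, -0.41650906])) [ 0.72 -0.07 -0.82  1.78 -0.06  1.4   0.25]
```

```bash
python3 -m jog '[[[-0.24,-0.09,2,0.7,0,-0.4,8.7],[0,0,5,0,0,0,8.7],[0,0,5,0,0,0,8.7],[0,0,2.5,0,0,0,8.7],[0,0,1.5,0,0,0,8.7],[0,0,0.8,0,0,0,8.7],[0,0,0,0,0,0,8.7]]]'
python3 - <<'E'
from h import *
print(delta([.4755,.045,.120],R.from_euler("z",110,degrees=True)*R.from_rotvec([np.pi,0,0])))
E
```

```text
time: 12.55
position: [0.4729, 0.0436, 0.1215]
tool_rot: [-1.805, -2.568, 0.002]
ft_force: [0.6, 0.5, 0.5]
grip_width: 0.997
(array([0.04029467, 0.28680067, 0.14644089]), array([-0.13135234, -0.07083657, -0.21263882]))
```

```bash
python3 -m jog '[[[0,0.25,0.15,0,0,0,4],[0,0,0,0,0,0,2.5],[0,0,0,0,0,0,1],[0,0,0,0,0,0,1],[0,0,0,0,0,0,0.5],[0,0,0,0,0,0,0.5],[0,0,0,0,0,0,0.5],[0,0,0,0,0,0,0.5]]]' 45
python3 -m jog '[[[0,0,-1,0,0,0,0.5],[0,0,-3,0,0,0,0.5],[0,0,-4,0,0,0,0.5],[0,0,-4,0,0,0,0.5],[0,0,-3,0,0,0,0.5],[0,0,0,0,0,0,0.5]]]' 
python3 - <<'E'
from h import *
im=imaging.get_image("wrist");save(im,"i.png",s=1.5);si=imaging.get_image("side")
save(si,"j.png",(200,100,350,260),4); np.save("i.npy",im,allow_pickle=True);np.save("j.npy",si,allow_pickle=True)
E
```

```text
time: 13.35
position: [0.4764, 0.0442, 0.1216]
tool_rot: [1.806, 2.57, 0.0]
ft_force: [0.2, 0.1, 0.2]
grip_width: 0.355
time: 13.95
position: [0.4788, 0.0449, 0.2767]
tool_rot: [1.801, 2.564, 0.006]
ft_force: [-0.1, -0.7, -0.6]
grip_width: 0.058
```

View pics/j.png

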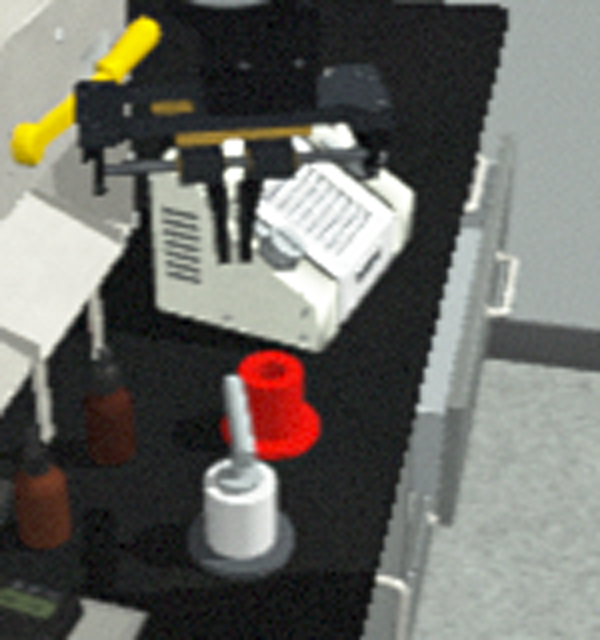

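```bash
python3 -m jog '[[[0,-0.2,0,0,0,0,5.5],[0,0,2,0,0,0,5.5],[0,0,2,0,0,0,5.5],[0,0,2,0,0,0,5.5],[0,0,2.5,0,0,0,5.5],[0,0,2.5,0,0,0,5.5],[0,0,2.5,0,0,0,5.5],[0,0,1.6,0,0,0,5.5],[0,0,0.4,0,0,0,5.5],[0,0,0,0,0,0,5.5]]]' 
python3 -m jog '[[[0,0,0,0,0,0,0.5],[0,0,0,0,0,0,0.5],[0,0,0,0,0,0,0.5],[0,0,0,0,0,0,0.5],[0,0,0,0,0,0,0.5],[0,0,0,0,0,0,0.5],[0,0,0,0,0,0,0.5],[0,0,0,0,0,0,0.5]]]' 45
```

```text
time: 15.05
position: [0.4734, 0.0437, 0.1155]
tool_rot: [-1.804, -2.569, 0.002]
ft_force: [-0.3, 0.2, 0.9]
grip_width: 0.631
time: 15.85
position: [0.4747, 0.0436, 0.1166]
tool_rot: [1.806, 2.57, 0.001]
ft_force: [-0.2, -0.6, -0.2]
grip_width: 0.157
```

```bash
python3 -m jog '[[[0,0,0,0,0,0,0.5],[0,0,0,0,0,0,0.5],[0,0,0,0,0,0,0.5]]]'
```

```text
time: 16.15
position: [0.4747, 0.0436, 0.1167]
tool_rot: [1.806, 2.57, 0.0]
ft_force: [0.6, -1.1, 1.3]
grip_width: 0.152
```

```bash
python3 -m jog '[[[0,0,-1,0,0,0,0.5],[0,0,-3,0,0,0,0.5],[0,0,-4,0,0,0,0.5],[0,0,-4,0,0,0,0.5],[0,0,-3,0,0,0,0.5],[0,0,0,0,0,0,0.5],[0,0,0,0,0,0,0.5]]]'
cat >> h.py <<'E'
E0=[.4417,-.3214,-12.364]
Re=R.from_euler("z",E0[2],degrees=True)
def tgt(side,q,h,D=.1047,sgn=-1,d=.052,off=(0,0)):
    # off: tip correction in tool x,y (m)
    z=-Re.apply(N/np.linalg.norm(N));x=sgn*Re.apply(sdir(side,q));x/=np.linalg.norm(x);y=np.cross(z,x)
    Rt=R.from_matrix(np.c_[x,y,z])
    return ext(slot(side,d),E0)-z*(D+h)+Rt.apply([off[0],off[1],0]),Rt
E
python3 - <<'E'
from h import *
im=imaging.get_image("wrist");np.save("i.npy",im,allow_pickle=True)
s=ctrl.get_state()
for a in[(1,.139,.03,.1047,-1),(-1,.268,.03,.1047,1)]:
    p,Rt=tgt(*a);d,r=delta(p,Rt);print(p.round(3),d.round(2),r.round(1),"world",(p-s["position"]).round(3))
r=finder.spot_point("t_key","wrist");print([(x["conf"],x["point"][1]*512,x["point"][0]*384) for x in r])
tip=s["position"]+R.from_rotvec(s["tool_rot"]).apply([0,0,.1047]);print(s["position"],tip,proj(im,tip,True))
cv2.imwrite("pics/k.png",cv2.resize(im["frame"],None,fx=1.5,fy=1.5)[:,:,::-1])
E
```

```text
time: 16.85
position: [0.4743, 0.0437, 0.2669]
tool_rot: [1.805, 2.569, -0.0]
ft_force: [-0.7, 0.4, -1.4]
grip_width: 0.152
[ 0.436 -0.227  0.214] [-24.2  -12.67   5.2 ] [-16.9 -26.  -48.7] world [-0.037 -0.271 -0.052]
[ 0.397 -0.405  0.214] [-39.6  -22.36   5.21] [-32.4  12.6 104.1] world [-0.076 -0.448 -0.052]
[(0.6, 258.2016, 192.8832)]
[0.47368293 0.04352587 0.26579202] [0.47356661 0.04347394 0.1610921 ] (np.float64(255.49656508481732), np.float64(190.26356839865892))
```

View pics/k.png

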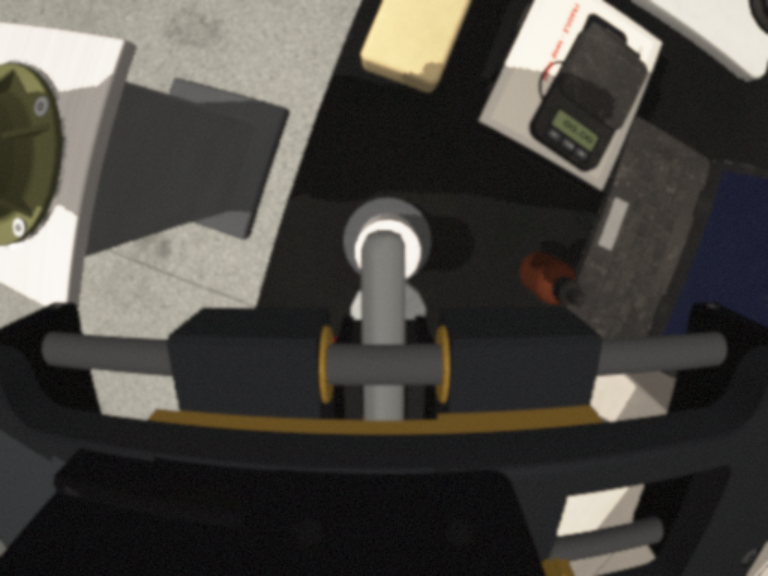

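```bash
python3 -m jog '[[[-2,-1.1,0,0,0,0,0.5],[-4,-2.1,0,0,0,0,0.5],[-4,-2.1,0,0,0,0,0.5],[-4,-2.1,0,0,0,0,0.5],[-4,-2.1,0,0,0,0,0.5],[-4,-2.1,0,0,0,0,0.5],[-2,-1.1,0,0,0,0,0.5]]]' 55
python3 -m jog '[[[0,0,0,-2.11,-3.25,-6.09,0.5],[0,0,0,-2.11,-3.25,-6.09,0.5],[0,0,0,-2.11,-3.25,-6.09,0.5],[0,0,0,-2.11,-3.25,-6.09,0.5],[0,0,0,-2.11,-3.25,-6.09,0.5],[0,0,0,-2.11,-3.25,-6.09,0.5],[0,0,0,-2.11,-3.25,-6.09,0.5],[0,0,0,-2.11,-3.25,-6.09,0.5],[0,0,0,0,0,0,0.5],[0,0,0,0,0,0,0.5]]]'
python3 - <<'E'
from h import *
im=np.load("i.npy",allow_pickle=True).item()
s=ctrl.get_state();
# pixel of crossbar end in tool frame (camera pose rel. tool from that time)
T0=R.from_euler("z",110,degrees=True)*R.from_rotvec([np.pi,0,0]);o,d=rayfish(im,255.5,154.7)
o=T0.inv().apply(o-np.array([.4743,.0437,.2667]));d=T0.inv().apply(d)
for z in(-.0093,-.0003,.0087): print(z,(o+d*(z-o[2])/d[2]).round(4))
p,Rt=tgt(1,.139,.03);dd,r=delta(p,Rt);print(dd.round(2),r.round(2),s["joint_positions"].round(2),s["ft_force"].round(1))
im=imaging.get_image("side");sc=imaging.get_image("scene")
tip=s["position"]+R.from_rotvec(s["tool_rot"]).apply([0,0,.1047])
for c,i in(("side",im),("scene",sc)):
    print(c,"pred tip",np.round(proj(i,tip),1),"slot",np.round(proj(i,ext(slot(1,.052),E0)),1))
    for l in("t_key","slot_left"): print(l,[(round(x["conf"],2),round(x["point"][1]*512,1),round(x["point"][0]*384,1)) for x in finder.spot_point(l,c)])
E
```

```text
time: 17.65
position: [0.4338, -0.2293, 0.2644]
tool_rot: [-1.811, -2.563, 0.002]
ft_force: [0.5, 0.2, -1.2]
grip_width: 0.15
time: 18.65
position: [0.4528, -0.2367, 0.2608]
tool_rot: [0.532, 2.607, -0.017]
ft_force: [0.8, -0.4, -1.4]
grip_width: 0.15
-0.0093 [ 0.0467 -0.0004 -0.0093]
-0.0003 [ 0.0454 -0.0004 -0.0003]
0.0087 [ 0.0442 -0.0004  0.0087]
[ 3.82 -0.1   3.31] [-0.68 -2.34 -2.67] [ 0.71 -0.3  -0.15  2.12 -0.25  0.87  1.84] [ 0.8 -0.4 -1.4]
side pred tip [273.  139.8] slot [271.9 158.5]
t_key [(0.5, 270.4, 142.2)]
slot_left [(0.69, 270.3, 159.3)]
scene pred tip [300.9 135.4] slot [297.7 156.8]
t_key [(0.49, 300.0, 136.1)]
slot_left [(0.48, 295.5, 157.7)]
```

```bash
python3 -m jog '[[[1.9,-0.05,1.65,-0.7,-2.3,-2.7,0.5],[1.9,-0.05,1.65,0,0,0,0.5],[0,0,0,0,0,0,0.5],[0,0,0,0,0,0,0.5]]]'
python3 - <<'E'
from h import *
p,Rt=tgt(1,.139,.01);dd,r=delta(p,Rt);print(dd.round(2),r.round(2))
E
```

```text
time: 19.35
position: [0.4458, -0.2341, 0.2132]
tool_rot: [0.456, 2.58, -0.024]
ft_force: [-0.2, 0.4, -1.1]
grip_width: 0.152
[0.94 0.36 1.41] [ 0.17 -0.1   0.23]
```

```bash
python3 -m jog '[[[0.5,0.2,0.7,0,0,0,0.5],[0.44,0.16,0.7,0,0,0,0.5],[0,0,0,0,0,0,0.5],[0,0,0,0,0,0,0.5]]]'
python3 - <<'E'
from h import *
p,Rt=tgt(1,.139,.01);dd,r=delta(p,Rt);print(dd.round(2),r.round(2))
s=ctrl.get_state();T=R.from_rotvec(s["tool_rot"])
tip=s["position"]+T.apply([0,0,.1047])
vs=[]
for c,b in(("side",(240,115,310,185)),("scene",(265,115,335,185)),("wrist",(190,125,320,255))):
    i=imaging.get_image(c);f=c=="wrist"
    np.save("m_"+c+".npy",i,allow_pickle=True)
    print(c,"pred tip",np.round(proj(i,tip,f),1),"slot",np.round(proj(i,ext(slot(1,.052),E0),f),1))
    for l in("t_key","slot_left"): print(l,[(round(x["conf"],2),round(x["point"][1]*512,1),round(x["point"][0]*384,1)) for x in finder.spot_point(l,c)][:2])
    vs.append(cv2.resize(i["frame"][b[1]:b[3],b[0]:b[2]],(266,266) if 0 else (400,400),interpolation=cv2.INTER_CUBIC))
cv2.imwrite("pics/m.png",np.hstack(vs[:2])[:,:,::-1])
E
```

```text
time: 19.75
position: [0.446, -0.2288, 0.196]
tool_rot: [0.455, 2.58, -0.024]
ft_force: [0.9, -0.3, -1.6]
grip_width: 0.154
[-0.06 -0.03 -0.04] [ 0.2  -0.14  0.27]
side pred tip [273.3 157. ] slot [271.9 158.5]
t_key [(0.58, 270.9, 158.9)]
slot_left [(0.43, 271.0, 157.9)]
scene pred tip [298.4 155.6] slot [297.7 156.8]
t_key [(0.75, 300.4, 156.5)]
slot_left [(0.52, 296.8, 158.9)]
wrist pred tip [257.1 191. ] slot [256.3 189.3]
t_key [(0.93, 261.6, 188.7)]
slot_left [(0.75, 254.3, 189.3), (0.43, 473.0, 141.7)]
```

View pics/m.png

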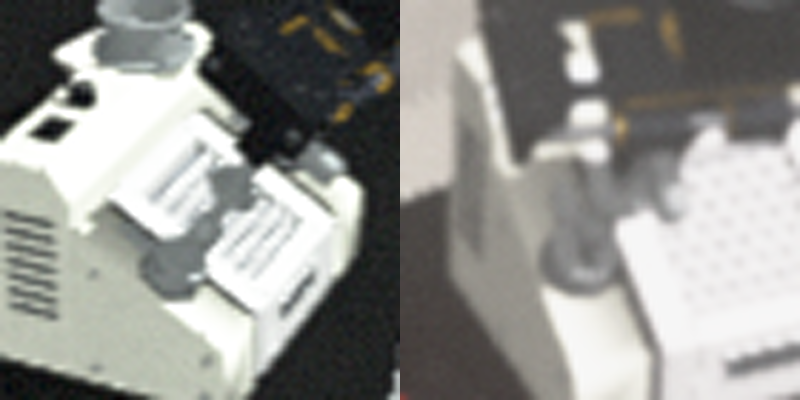

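```bash
python3 -m jog '[[[0,0,0.4,0.2,-0.1,0.3,0.5],[0,0,0.4,0,0,0,0.5],[0,0,0,0,0,0,0.5],[0,0,0,0,0,0,0.5]]]'; python3 -m jog '[[[0,0,0.3,0,0,0,0.5],[0,0,0,0,0,0,0.5],[0,0,0,0,0,0,0.5]]]';python3 -m jog '[[[0,0,0.2,0,0,0,0.5],[0,0,0,0,0,0,0.5],[0,0,0,0,0,0,0.5]]]'
python3 - <<'E'
from h import *
p,Rt=tgt(1,.139,0);dd,r=delta(p,Rt);print(dd.round(2),r.round(2));s=ctrl.get_state();print(R.from_rotvec(s["tool_rot"]).inv().apply(s["ft_force"]).round(1))
E
```

```text
time: 20.6
position: [0.4496, -0.2297, 0.1887]
tool_rot: [0.463, 2.578, -0.026]
ft_force: [0.7, 0.0, -0.4]
grip_width: 0.147
time: 20.9
position: [0.4511, -0.2301, 0.1864]
tool_rot: [0.463, 2.578, -0.027]
ft_force: [-0.4, 0.2, -0.6]
grip_width: 0.152
time: 21.2
position: [0.4521, -0.2303, 0.1847]
tool_rot: [0.463, 2.578, -0.027]
ft_force: [-0.4, -0.6, -0.5]
grip_width: 0.15
[-0.08 -0.01 -0.34] [-0.01 -0.05 -0.04]
[ 0.4 -0.8  0.3]
```

```bash
python3 -m jog '[[[-0.08,0,0.2,0,0,0,0.5],[0,0,0,0,0,0,0.5],[0,0,0,0,0,0,0.5]]]';python3 -m jog '[[[0,0,0.2,0,0,0,0.5],[0,0,0,0,0,0,0.5],[0,0,0,0,0,0,0.5]]]';python3 -m jog '[[[0,0,0.15,0,0,0,0.5],[0,0,0,0,0,0,0.5],[0,0,0,0,0,0,0.5]]]'
python3 - <<'E'
from h import *
p,Rt=tgt(1,.139,0);dd,r=delta(p,Rt);print(dd.round(2),r.round(2));s=ctrl.get_state();print(R.from_rotvec(s["tool_rot"]).inv().apply(s["ft_force"]).round(1))
E
```

```text
time: 21.5
position: [0.4538, -0.2308, 0.1834]
tool_rot: [0.463, 2.578, -0.027]
ft_force: [-0.4, 0.3, -1.5]
grip_width: 0.154
time: 21.8
position: [0.4547, -0.231, 0.1816]
tool_rot: [0.463, 2.578, -0.027]
ft_force: [0.6, 0.1, -2.2]
grip_width: 0.154
time: 22.1
position: [0.4554, -0.2311, 0.1803]
tool_rot: [0.463, 2.578, -0.027]
ft_force: [-0.5, 0.1, -0.9]
grip_width: 0.152
[-0.   -0.01 -0.89] [-0.01 -0.04 -0.04]
[ 0.9 -0.2  0.5]
```

```bash
python3 -m jog '[[[0,0,0.1,0,0,0,0.5],[0,0,0,0,0,0,0.5],[0,0,0,0,0,5,0.5],[0,0,0,0,0,5,0.5],[0,0,0,0,0,5,0.5],[0,0,0,0,0,5,0.5],[0,0,0,0,0,0,0.5]]]'
python3 - <<'E'
from h import *
p,Rt=tgt(1,.139,0);dd,r=delta(p,Rt);print(dd.round(2),r.round(2));s=ctrl.get_state();T=R.from_rotvec(s["tool_rot"]);print(T.inv().apply(s["ft_force"]).round(1),T.inv().apply(s["torque"]).round(2),s["joint_positions"].round(2))
E
```

```text
time: 22.8
position: [0.4552, -0.2316, 0.1791]
tool_rot: [0.906, 2.462, 0.094]
ft_force: [-2.3, -0.6, -1.9]
grip_width: 0.151
[-0.04  0.07 -0.99] [ -0.07  -0.09 -20.06]
[ 2.  -2.2  0.6] [ 0.93  0.83 -0.06] [ 0.78 -0.25 -0.23  2.26 -0.36  0.65  1.65]
```

```bash
python3 -m jog '[[[0,0,0,0,0,6,0.5],[0,0,0,0,0,6,0.5],[0,0,0,0,0,6,0.5],[0,0,0,0,0,6,0.5],[0,0,0,0,0,6,0.5],[0,0,0,0,0,6,0.5],[0,0,0,0,0,6,0.5],[0,0,0,0,0,6,0.5],[0,0,0,0,0,6,0.5],[0,0,0,0,0,6,0.5],[0,0,0,0,0,0,0.5],[0,0,0,0,0,0,0.5]]]'
cat > st.py <<'E'
from h import *
import sys
p,Rt=tgt(int(sys.argv[1]),float(sys.argv[2]),0,sgn=int(sys.argv[3]));dd,r=delta(p,Rt);print(dd.round(2),r.round(2));s=ctrl.get_state();T=R.from_rotvec(s["tool_rot"]);print(T.inv().apply(s["ft_force"]).round(1),T.inv().apply(s["torque"]).round(2),s["joint_positions"].round(2))
E
python3 st.py 1 1.5708 -1
```

```text
time: 24.0
position: [0.4545, -0.2302, 0.1781]
tool_rot: [2.07, 1.731, 0.44]
ft_force: [-5.4, 2.1, 0.2]
grip_width: 0.149
[-0.08  0.2  -1.02] [-0.28 -0.1   2.14]
[ 1.  -4.8 -3. ] [ 1.91  0.25 -0.07] [ 0.96 -0.25 -0.39  2.26 -0.44  0.67  0.67]
```

```bash
python3 -m jog '[[[-0.05,0.15,0,0,0,4,0.5],[0,0,0,0,0,2,0.5],[0,0,0,0,0,0,0.5]]]' >/dev/null; python3 st.py 1 1.5708 -1
python3 -m jog '[[[0,0,0,0,0,3,0.5],[0,0,0,0,0,0,0.5],[0,0,0,0,0,0,0.5]]]' >/dev/null; python3 st.py 1 1.5708 -1
python3 -m jog '[[[0,0,0,0,0,3,0.5],[0,0,0,0,0,0,0.5],[0,0,0,0,0,0,0.5]]]' >/dev/null; python3 st.py 1 1.5708 -1
```

```text
[-0.06  0.12 -1.03] [-0.38 -0.13 -3.88]
[-0.3 -5.3 -6.7] [ 2.37  0.21 -0.09] [ 0.98 -0.25 -0.4   2.26 -0.44  0.67  0.57]
[-0.06  0.13 -1.03] [-0.38 -0.13 -6.84]
[-0.2 -6.4 -5.1] [ 2.45  0.16 -0.11] [ 0.99 -0.25 -0.41  2.26 -0.45  0.67  0.52]
[-0.07  0.14 -1.03] [-0.39 -0.13 -9.84]
[ 0.3 -6.3 -6. ] [ 2.36  0.08 -0.07] [ 1.   -0.25 -0.42  2.26 -0.45  0.67  0.47]
```

```bash
python3 -m jog '[[[0,-0.2,0,0,0,3,0.5],[0,0,0,0,0,0,0.5],[0,0,0,0,0,0,0.5]]]' >/dev/null; python3 st.py 1 1.5708 -1
python3 -m jog '[[[0,0,0,0,0,3,0.5],[0,0,0,0,0,0,0.5],[0,0,0,0,0,0,0.5]]]' >/dev/null; python3 st.py 1 1.5708 -1
python3 - <<'E'
from h import *
f=[]
for c,b in(("scene",(275,115,325,175)),("side",(245,120,295,180))):
    i=imaging.get_image(c);f.append(cv2.resize(i["frame"][b[1]:b[3],b[0]:b[2]],(400,480),interpolation=cv2.INTER_CUBIC))
cv2.imwrite("pics/n.png",np.hstack(f)[:,:,::-1])
E
```

```text
[-0.07  0.26 -1.02] [ -0.3  -0.1 -12.8]
[-0.3 -5.3 -4.4] [ 1.95 -0.01 -0.25] [ 1.   -0.26 -0.42  2.26 -0.46  0.67  0.42]
[-0.07  0.26 -1.02] [ -0.32  -0.1  -15.73]
[ 0.4 -5.2 -4.5] [ 1.92 -0.07 -0.54] [ 1.01 -0.26 -0.43  2.26 -0.46  0.67  0.38]
```

```bash
python3 -m jog '[[[0,0,0,0,0,-5,0.5],[0,-0.1,0,0,0,-4,0.5],[0,0,0,0,0,0,0.5],[0,0,0,0,0,0,0.5]]]'; python3 st.py 1 1.5708 -1
python3 -m jog '[[[0,0,-0.4,0,0,0,0.5],[0,0,-0.4,0,0,0,0.5],[0,0,-1,0,0,0,0.5],[0,0,-2.5,0,0,0,0.5],[0,0,-2.5,0,0,0,0.5],[0,0,0,0,0,0,0.5],[0,0,0,0,0,0,0.5]]]'
python3 - <<'E'
from h import *
s=ctrl.get_state();print(s["ft_force"].round(1),s["joint_positions"].round(2))
p,Rt=tgt(-1,.268,.05,sgn=1,d=.0505);d,r=delta(p,Rt);print(d.round(2),r.round(2),np.linalg.norm(r),"world",(p-s["position"]).round(3))
T=R.from_rotvec(s["tool_rot"]);tip=s["position"]+T.apply([0,0,.1047])
for c in("wrist","scene","side"):
    i=imaging.get_image(c);np.save("p_"+c+".npy",i,allow_pickle=True)
    print(c,np.round(proj(i,tip,c=="wrist"),1),[(round(x["conf"],2),round(x["point"][1]*512,1),round(x["point"][0]*384,1)) for x in finder.spot_point("t_key",c)],np.round(proj(i,ext(slot(1,.052),E0),c=="wrist"),1),[(round(x["conf"],2),round(x["point"][1]*512,1),round(x["point"][0]*384,1)) for x in finder.spot_point("slot_left",c)])
E
```

```text
time: 26.0
position: [0.4541, -0.23, 0.1779]
tool_rot: [2.216, 1.57, 0.489]
ft_force: [-2.6, 2.0, -1.5]
grip_width: 0.153
[-0.06  0.26 -1.02] [-0.17 -0.07 -7.01]
[ 1.  -3.5 -0.2] [ 1.69  0.08 -0.04] [ 0.98 -0.26 -0.41  2.26 -0.45  0.67  0.52]
time: 26.7
position: [0.4442, -0.2383, 0.2265]
tool_rot: [2.223, 1.58, 0.489]
ft_force: [0.2, 0.1, -1.2]
grip_width: 0.148
[ 0.2  0.1 -1.2] [ 0.74 -0.3  -0.15  2.2  -0.33  0.78  0.43]
[-17.34   0.42  -1.56] [-9.200e-01  6.000e-02  6.769e+01] 67.69284480864118 world [-0.058 -0.164  0.004]
wrist [255.7 190.5] [(0.91, 260.6, 189.9)] [241.1 174.7] [(0.61, 237.0, 171.8)]
scene [301.8 146.2] [] [297.7 156.8] [(0.58, 299.7, 157.1)]
side [274.6 148.3] [(0.72, 273.0, 151.2)] [271.9 158.5] [(0.68, 271.0, 161.7), (0.33, 256.5, 292.8), (0.2, 291.1, 171.9)]
```

```bash
python3 -m jog '[[[-3,0.1,-0.3,0,0,0,0.5],[-4.1,0.1,-0.4,0,0,0,0.5],[-4.1,0.1,-0.4,0,0,0,0.5],[-4.1,0.1,-0.4,0,0,0,0.5],[-2,0,0,0,0,0,0.5],[0,0,0,0,0,0,0.5]]]'
python3 -m jog '[[[0,0,0,0,0,7.5,0.5],[0,0,0,0,0,7.5,0.5],[0,0,0,0,0,7.5,0.5],[0,0,0,0,0,7.5,0.5],[0,0,0,0,0,7.5,0.5],[0,0,0,0,0,7.5,0.5],[0,0,0,0,0,7.5,0.5],[0,0,0,0,0,7.5,0.5],[0,0,0,0,0,7.5,0.5],[0,0,0,0,0,0,0.5],[0,0,0,0,0,0,0.5]]]'
python3 - <<'E'
from h import *
s=ctrl.get_state();print(s["ft_force"].round(1),s["joint_positions"].round(2))
p,Rt=tgt(-1,.268,.015,sgn=1,d=.0505);d,r=delta(p,Rt);print(d.round(2),r.round(2))
E
```

```text
time: 27.75
position: [0.3838, -0.4057, 0.2285]
tool_rot: [2.229, 1.575, 0.485]
ft_force: [1.3, 0.6, -1.0]
grip_width: 0.153
time: 28.85
position: [0.386, -0.4013, 0.2286]
tool_rot: [2.935, 0.091, 0.744]
ft_force: [-0.1, -0.1, -0.7]
grip_width: 0.15
[-0.1 -0.1 -0.7] [ 0.9  -0.11  0.06  2.05 -0.45  0.88 -0.31]
[0.13 0.18 3.36] [-0.79  0.66  0.39]
```

```bash
python3 -m jog '[[[0.13,0.18,1.2,-0.8,0.66,0.4,0.5],[0,0,1.2,0,0,0,0.5],[0,0,0.96,0,0,0,0.5],[0,0,0,0,0,0,0.5],[0,0,0,0,0,0,0.5]]]'
python3 - <<'E'
from h import *
s=ctrl.get_state()
p,Rt=tgt(-1,.268,0,sgn=1,d=.0505);d,r=delta(p,Rt);print(d.round(2),r.round(2))
T=R.from_rotvec(s["tool_rot"]);tip=s["position"]+T.apply([0,0,.1047])
for c in("wrist","scene","side"):
    i=imaging.get_image(c)
    print(c,np.round(proj(i,tip,c=="wrist"),1),[(round(x["conf"],2),round(x["point"][1]*512,1),round(x["point"][0]*384,1)) for x in finder.spot_point("t_key",c)],np.round(proj(i,ext(slot(-1,.0505),E0),c=="wrist"),1),[(round(x["conf"],2),round(x["point"][1]*512,1),round(x["point"][0]*384,1)) for x in finder.spot_point("slot_right",c)])
    if c=="wrist": save(i,"q.png",(180,80,330,200),5)
E
```

```text
time: 29.35
position: [0.4033, -0.407, 0.2]
tool_rot: [2.92, 0.071, 0.759]
ft_force: [-0.5, -0.4, -1.0]
grip_width: 0.156
[ 0.01 -0.08  1.48] [ 0.    0.03 -0.2 ]
wrist [254.9 191.2] [(0.97, 258.2, 191.2), (0.67, 74.3, 137.0)] [254.1 186.8] []
scene [356.  141.5] [(0.59, 358.1, 140.5)] [354.  143.9] [(0.48, 356.2, 143.1)]
side [293.9 134.2] [(0.57, 293.8, 133.7)] [291.9 137. ] [(0.61, 291.7, 135.9)]
```

```bash
python3 -m jog '[[[0,-0.08,0.7,0,0,0,0.5],[0,0,0.5,0,0,0,0.5],[0,0,0,0,0,0,0.5],[0,0,0,0,0,0,0.5]]]' >/dev/null; for r in 1; do python3 -m jog '[[[0,0,0.3,0,0,0,0.5],[0,0,0,0,0,0,0.5],[0,0,0,0,0,0,0.5]]]'; python3 -m jog '[[[0,0,0.3,0,0,0,0.5],[0,0,0,0,0,0,0.5],[0,0,0,0,0,0,0.5]]]'; sed -i 's/sgn=int(sys.argv\[3\])/sgn=int(sys.argv[3]),d=.052 if sys.argv[1]=="1" else .0505/' st.py; python3 st.py -1 .268 1; done
```

```text
time: 30.5
position: [0.4106, -0.408, 0.1873]
tool_rot: [2.92, 0.07, 0.76]
ft_force: [-0.4, -0.3, -1.5]
grip_width: 0.152
time: 30.8
position: [0.4118, -0.4093, 0.1866]
tool_rot: [2.917, 0.069, 0.762]
ft_force: [-7.1, 4.1, 8.3]
grip_width: 0.156
[-0.07 -0.14 -0.12] [ 0.15 -0.08 -0.23]
[ -1.8  -3.  -11.1] [ 0.8  -1.02 -0.01] [ 0.88 -0.04  0.05  2.07 -0.5   0.76 -0.29]
```

```bash
python3 -m jog '[[[0,0,-0.5,0,0,0,0.5],[-0.05,-0.15,0,0,0,0,0.5],[0,0,0,0,0,0,0.5],[0,0,0,0,0,0,0.5]]]' >/dev/null; python3 st.py -1 .268 1;  python3 -m jog '[[[0,0,0.3,0,0,0,0.5],[0,0,0.2,0,0,0,0.5],[0,0,0,0,0,0,0.5]]]';python3 st.py -1 .268 1; python3 -m jog '[[[0,0,0.15,0,0,0,0.5],[0,0,0,0,0,0,0.5],[0,0,0,0,0,0,0.5]]]'; python3 st.py -1 .268 1
```

```text
[0.06 0.16 0.18] [ 0.02  0.02 -0.22]
[-1.  -0.4  1. ] [ 0.21 -0.75 -0.01] [ 0.88 -0.05  0.05  2.08 -0.49  0.76 -0.29]
time: 31.5
position: [0.4114, -0.4078, 0.186]
tool_rot: [2.918, 0.069, 0.762]
ft_force: [-8.1, 3.7, 10.3]
grip_width: 0.151
[-0.01  0.01 -0.14] [ 0.12 -0.07 -0.24]
[ -1.8  -2.4 -13.3] [ 0.87 -1.02 -0.03] [ 0.88 -0.04  0.05  2.08 -0.5   0.75 -0.29]
time: 31.8
position: [0.412, -0.4089, 0.1861]
tool_rot: [2.916, 0.069, 0.763]
ft_force: [-12.1, 5.0, 15.8]
grip_width: 0.151
[-0.06 -0.1  -0.16] [ 0.25 -0.13 -0.24]
[ -2.5  -3.  -20.1] [ 1.01 -1.14  0.04] [ 0.88 -0.04  0.05  2.07 -0.5   0.75 -0.29]
```

```bash
python3 - <<'E'
from h import *
im=np.load("f.npy",allow_pickle=True).item();g=cv2.cvtColor(im["frame"],cv2.COLOR_RGB2GRAY).astype(int)
np.set_printoptions(linewidth=250)
print(g[94:126,325:364])
i2=np.load("p_scene.npy",allow_pickle=True).item()
for s in(1,-1):
    for d in(.0505,.052):
        print(s,d,[np.round(proj(im,ext(slot(s,d)+k*.0125*sdir(s,.268 if s<0 else .139),E0),True),1) for k in(-1,0,1)])
E
```

```text
[[ 51  57  59 ...  42  30  28]
 [ 44  48  60 ...  39  28  24]
 [ 46  53  64 ...  35  25  30]
 ...
 [146 152 154 ...  28  30  32]
 [144 151 157 ...  31  27  28]
 [146 151 157 ...  32  28  29]]
1 0.0505 [array([173.6, 121.4]), array([173.4, 111.5]), array([173.2, 101.2])]
1 0.052 [array([173.4, 120. ]), array([173.1, 110.1]), array([172.9,  99.8])]
-1 0.0505 [array([345.3, 121.1]), array([344.2, 111.4]), array([343.1, 101.4])]
-1 0.052 [array([345.6, 119.7]), array([344.5, 110. ]), array([343.3, 100. ])]
```

```bash
python3 - <<'E'
from h import *
im=np.load("f.npy",allow_pickle=True).item();g=cv2.cvtColor(im["frame"],cv2.COLOR_RGB2GRAY).astype(int)
print("cols",list(range(324,362,1)))
for r in range(90,128): print(r," ".join("%3d"%v for v in g[r,324:362]))
print("LEFT from 156")
for r in range(90,128): print(r," ".join("%3d"%v for v in g[r,156:194]))
E
```

```text
cols [324, 325, 326, 327, 328, 329, 330, 331, 332, 333, 334, 335, 336, 337, 338, 339, 340, 341, 342, 343, 344, 345, 346, 347, 348, 349, 350, 351, 352, 353, 354, 355, 356, 357, 358, 359, 360, 361]
90  49  72  92 103 101  97  87  79  91 132 173 190 189 186 183 183 184 186 184 182 165 130 102  96 102 114 138 177 217 234 241 244 246 247 246 232 172  93
91  49  71  92  96  93  79  69  67  80 117 157 176 175 158 142 141 144 147 147 152 147 125 104  98  97  97 105 137 184 221 237 243 247 248 245 225 155  77
92  50  70  87  89  74  65  62  67  77  97 130 150 149 130 109 107 112 117 115 119 120 112 104 101  97  98  99 107 135 182 225 241 246 248 244 218 137  63
93  45  63  76  68  61  62  71  77  85  88 102 118 117 109 100  99 109 112 108 101 100 102 102 100 100 100  97  99 104 139 194 232 245 247 240 199 118  50
94  39  51  57  59  59  70  81  86  86  87  94  98 101 101  99  97 106 108 102  96  93  93  95  97 102 100 100  98  99 112 151 212 242 246 236 180  99  42
95  30  44  48  60  67  77  85  87  90  91  93  94  93  98  97  99 103 107 106 107 101  95  96 100 100 104 104 102 100 105 127 18
[... 10245 characters left out ...]
 179 177 188 194 196 195 199 205 204 203 201 197 195 189 187 183 179 176 164
124  29  25  26  26  28  65 145 223 246 247 245 242 238 230 227 227 223 220 210 202 197 202 210 211 211 210 210 209 206 203 197 196 192 190 185 181 177 170
125  27  27  28  29  30  52 123 207 244 249 248 247 244 242 239 237 236 231 227 224 221 220 222 220 220 216 215 212 209 204 200 197 194 191 186 182 179 173
126  28  26  28  28  29  42 105 187 239 248 248 247 245 244 243 241 239 237 234 233 230 227 226 224 220 218 217 213 209 205 202 200 197 191 188 182 180 173
127  26  26  31  26  30  40  88 167 232 246 248 247 246 245 243 242 240 239 237 235 232 230 227 224 222 220 217 216 211 209 203 201 196 194 188 185 181 175
```

```bash
sed -i 's/d=.052 if.*\"1\" else .0505/d=.052/' st.py; python3 -m jog '[[[0,0,-0.6,0,0,0,0.5],[0.15,0,0,0,0,0,0.5],[0,0,0,0,0,0,0.5],[0,0,0,0,0,0,0.5]]]' >/dev/null; python3 st.py -1 .268 1
```

```text
[0.09 0.23 0.1 ] [-0.01  0.04 -0.22]
[-0.7 -0.4  1.7] [ 0.19 -0.74  0.01] [ 0.88 -0.04  0.05  2.07 -0.49  0.76 -0.29]
```

```bash
python3 -m jog '[[[0.09,0.1,0,0,0,-0.2,0.5],[0,0,0,0,0,0,0.5],[0,0,0.2,0,0,0,0.5],[0,0,0,0,0,0,0.5]]]' >/dev/null; python3 st.py -1 .268 1; python3 -m jog '[[[0,0,0.2,0,0,0,0.5],[0,0,0,0,0,0,0.5]]]' >/dev/null; python3 st.py -1 .268 1
```

```text
[-0.01  0.09 -0.07] [ 0.03  0.02 -0.03]
[-0.8 -0.1  1. ] [ 0.2  -0.73  0.05] [ 0.88 -0.04  0.05  2.07 -0.49  0.76 -0.29]
[-0.06 -0.   -0.13] [ 0.1  -0.04 -0.03]
[-2.2 -2.3 -8.1] [ 0.71 -0.98  0.08] [ 0.88 -0.04  0.05  2.07 -0.49  0.76 -0.29]
```

```bash
python3 -m jog '[[[0,0,-0.4,0,0,0,0.5],[0,-0.25,0,0,0,0,0.5],[0,0,0,0,0,0,0.5],[0,0,0,0,0,0,0.5]]]' >/dev/null; python3 st.py -1 .268 1; python3 -m jog '[[[0,0,0.2,0,0,0,0.5],[0,0,0.1,0,0,0,0.5],[0,0,0,0,0,0,0.5],[0,0,0,0,0,0,0.5]]]' >/dev/null; python3 st.py -1 .268 1
```

```text
[-0.02  0.35  0.15] [ 0.03  0.01 -0.01]
[-0.9  0.5  1.8] [ 0.25 -0.68 -0.02] [ 0.88 -0.05  0.05  2.08 -0.49  0.76 -0.29]
[-0.01  0.32 -0.15] [ 0.04  0.01 -0.03]
[-1.  -0.3  1.6] [ 0.21 -0.73  0.06] [ 0.88 -0.04  0.05  2.08 -0.49  0.75 -0.29]
```

Below the head's top with no contact: it has found the slot. Go down.

```bash
python3 -m jog '[[[0,-0.03,0.2,0,0,0,0.5],[0,0,0.2,0,0,0,0.5],[0,0,0,0,0,0,0.5],[0,0,0,0,0,0,0.5]]]' >/dev/null; python3 st.py -1 .268 1; python3 -m jog '[[[0,0,0.2,0,0,0,0.5],[0,0,0.1,0,0,0,0.5],[0,0,0,0,0,0,0.5],[0,0,0,0,0,0,0.5]]]'; python3 st.py -1 .268 1
```

```text
[-0.01  0.36 -0.55] [ 0.04  0.01 -0.03]
[-1.4 -0.9  1.2] [ 0.28 -0.76 -0.01] [ 0.88 -0.03  0.04  2.08 -0.49  0.75 -0.29]
time: 34.4
position: [0.4163, -0.4055, 0.1804]
tool_rot: [2.919, 0.075, 0.76]
ft_force: [-0.1, -1.1, -2.3]
grip_width: 0.155
[-0.02  0.35 -0.84] [ 0.05  0.   -0.03]
[-1.2  0.8  2.1] [ 0.23 -0.81  0.02] [ 0.88 -0.03  0.04  2.08 -0.5   0.74 -0.29]
```

```bash
python3 -m jog '[[[-0.036,0,0.05,0,0,-6.8,0.5],[-0.036,0,0,0,0,-6.8,0.5],[-0.036,0,0,0,0,-6.8,0.5],[-0.036,0,0,0,0,-6.8,0.5],[-0.036,0,0,0,0,-6.8,0.5],[-0.036,0,0,0,0,-6.8,0.5],[0,0,0,0,0,0,0.5]]]' >/dev/null; python3 st.py -1 1.5708 1; python3 -m jog '[[[-0.036,0,0,0,0,-6.8,0.5],[-0.036,0,0,0,0,-6.8,0.5],[-0.036,0,0,0,0,-6.8,0.5],[-0.036,0,0,0,0,-6.8,0.5],[-0.036,0,0,0,0,-6.8,0.5],[0,0,0,0,0,0,0.5],[0,0,0,0,0,0,0.5]]]' ; python3 st.py -1 1.5708 1
```

```text
[-0.08  0.38 -0.89] [-2.000e-02 -0.000e+00 -3.386e+01]
[-0.3 -1.2  0.3] [ 0.97 -0.25  0.06] [ 0.86 -0.03  0.06  2.08 -0.5   0.74  0.43]
time: 35.8
position: [0.4139, -0.4074, 0.1786]
tool_rot: [2.104, 1.689, 0.454]
ft_force: [-1.4, 1.8, -0.2]
grip_width: 0.154
[-0.11  0.33 -0.89] [-0.01  0.   -0.12]
[ 1.4 -1.7 -0.7] [ 0.98  0.5  -0.01] [ 0.86 -0.03  0.07  2.08 -0.5   0.74  1.02]
```

Forces stay small. Now turn on to the stop, past the play.

```bash
python3 -m jog '[[[-0.03,0,0,0,0,-5,0.5],[0,0,0,0,0,-2,0.5],[0,0,0,0,0,0,0.5],[0,0,0,0,0,0,0.5]]]' >/dev/null; python3 st.py -1 1.5708 1; for i in 1; do python3 -m jog '[[[-0.01,0,0,0,0,-3,0.5],[0,0,0,0,0,0,0.5],[0,0,0,0,0,0,0.5]]]' >/dev/null; python3 st.py -1 1.5708 1;python3 -m jog '[[[-0.01,0,0,0,0,-3,0.5],[0,0,0,0,0,0,0.5],[0,0,0,0,0,0,0.5]]]' >/dev/null; python3 st.py -1 1.5708 1; done
```

```text
[-0.1   0.32 -0.89] [-0.01  0.01  6.97]
[ 2.3 -2.  -0.7] [0.91 0.73 0.07] [ 0.85 -0.03  0.07  2.08 -0.5   0.74  1.15]
[-0.1   0.31 -0.89] [-0.    0.03 10.  ]
[ 2.7 -1.  -1.1] [0.91 0.84 0.07] [ 0.85 -0.03  0.07  2.08 -0.5   0.74  1.2 ]
[-0.1   0.31 -0.89] [ 0.    0.03 12.99]
[ 2.3 -1.2 -0.2] [0.84 0.91 0.31] [ 0.85 -0.03  0.07  2.08 -0.5   0.74  1.25]
```

```bash
python3 -m jog '[[[0,0,0,0,0,-3.5,0.5],[0,0,0,0,0,0,0.5],[0,0,0,0,0,0,0.5]]]' >/dev/null; python3 st.py -1 1.5708 1; python3 -m jog '[[[0,0,0,0,0,5,0.5],[0,0,0,0,0,5,0.5],[0,0,0,0,0,0,0.5],[0,0,0,0,0,0,0.5]]]' >/dev/null; python3 st.py -1 1.5708 1
python3 -m jog '[[[0,0,-0.4,0,0,0,0.5],[0,0,-0.4,0,0,0,0.5],[0,0,-1,0,0,0,0.5],[0,0,-2.5,0,0,0,0.5],[0,0,-4,0,0,0,0.5],[0,0,-3,0,0,0,0.5],[0,0,0,0,0,0,0.5]]]'
python3 - <<'E'
from h import *
i=imaging.get_image("wrist");np.save("r.npy",i,allow_pickle=True);save(i,"r.png")
s=ctrl.get_state()
p=[.4755,.045,.28];Rt=R.from_euler("z",110,degrees=True)*R.from_rotvec([np.pi,0,0])
d,r=delta(p,Rt);print(d.round(2),r.round(2),s["joint_positions"].round(2),(p-s["position"]).round(3))
Rc=R.from_rotvec(s["tool_rot"])
print(Rc.as_matrix().round(3))
for l in("latch_left","latch_right"):
    for x in finder.trace(l,"wrist")[:1]:
        print(l,round(x["conf"],2),x["region"].sum(),(np.array(x["point"])*[384,512]).round(1))
    sd=1 if l[-4:]=="left" else -1
    for q in(0.2,1.57): print(q,np.round(proj(i,ext(slot(sd,.052)-.013*N+.035*sdir(sd,q),E0),True),1))
E
```

```text
[-0.11  0.29 -0.89] [1.000e-02 4.000e-02 1.647e+01]
[ 2.3 -1.1  0.6] [0.69 0.88 0.54] [ 0.85 -0.03  0.08  2.08 -0.5   0.74  1.31]
[ 0.    0.32 -0.88] [0.01 0.11 6.73]
[ 0.1 -2.   0.5] [ 0.95  0.27 -0.03] [ 0.85 -0.03  0.07  2.08 -0.5   0.74  1.14]
time: 38.2
position: [0.358, -0.399, 0.2832]
tool_rot: [1.984, 1.792, 0.413]
ft_force: [-0.7, -0.2, -0.9]
grip_width: 0.15
[45.26  6.97  0.76] [ 28.7   10.51 -25.18] [ 0.9  -0.21  0.11  2.03 -0.42  0.97  1.09] [ 0.117  0.443 -0.   ]
[[ 0.118  0.863  0.492]
 [ 0.991 -0.07  -0.114]
 [-0.063  0.501 -0.863]]
latch_left 0.97 1006 [ 19.9 267.4]
0.2 [298.9  28. ]
1.57 [268.8  45.1]
latch_right 0.95 452 [146.1 255.9]
0.2 [282.7 159.4]
1.57 [258.1 134. ]
```

```bash
python3 -m jog '[[[0,0,0,4.78,1.75,-4.2,0.5],[0,0,0,4.78,1.75,-4.2,0.5],[0,0,0,4.78,1.75,-4.2,0.5],[0,0,0,4.78,1.75,-4.2,0.5],[0,0,0,4.78,1.75,-4.2,0.5],[0,0,0,4.78,1.75,-4.2,0.5],[0,0,0,0,0,0,0.5],[0,0,0,0,0,0,0.5]]]' >/dev/null
python3 -m jog '[[[2,1.3,0,0,0,0,0.5],[3.8,2.6,0,0,0,0,0.5],[3.8,2.6,0,0,0,0,0.5],[3.8,2.6,0,0,0,0,0.5],[3.8,2.6,0,0,0,0,0.5],[3.8,2.6,0,0,0,0,0.5],[3.8,2.6,0,0,0,0,0.5],[3.8,2.6,0,0,0,0,0.5],[3.8,2.6,0,0,0,0,0.5],[3,2,0,0,0,0,0.5],[0,0,0,0,0,0,0.5],[0,0,0,0,0,0,0.5]]]'
python3 - <<'E'
from h import *
s=ctrl.get_state()
d,r=delta([.4755,.045,.28],R.from_euler("z",110,degrees=True)*R.from_rotvec([np.pi,0,0]));print(d.round(2),r.round(2))
i=imaging.get_image("wrist");np.save("t.npy",i,allow_pickle=True)
for l in("t_key","key_stand"): print(l,[(round(x["conf"],2),round(x["point"][1]*512,1),round(x["point"][0]*384,1)) for x in finder.spot_point(l,"wrist")])
T=R.from_rotvec(s["tool_rot"]);print(np.round(proj(i,s["position"]+T.apply([0,.003,.1047]),True),1),np.round(proj(i,[.4757,.045,0],True),1))
k=np.load("i.npy",allow_pickle=True).item()
print("end rows",[int(v) for v in k["frame"][140:165,255,1]],[int(v) for v in i["frame"][140:165,255,1]])
E
```

```text
time: 40.35
position: [0.4626, 0.0188, 0.2781]
tool_rot: [-1.797, -2.57, -0.003]
ft_force: [0.4, -0.8, -1.4]
grip_width: 0.152
[ 2.01  2.11 -0.18] [-0.09 -0.33  0.09]
t_key [(0.57, 260.5, 190.0)]
key_stand [(0.61, 273.0, 148.0)]
[259.9 190.8] [271.7 146.7]
end rows [98, 102, 108, 118, 123, 132, 166, 221, 241, 246, 247, 246, 229, 165, 102, 91, 94, 101, 111, 116, 120, 123, 125, 123, 125] [143, 166, 186, 202, 221, 235, 243, 247, 248, 248, 247, 244, 228, 162, 102, 91, 93, 102, 108, 114, 118, 121, 122, 123, 126]
```

```bash
python3 -m jog '[[[2.05,1.95,0,0,-0.3,0,0.5],[0,0,3,0,0,0,0.5],[0,0,3,0,0,0,0.5],[0,0,2.5,0,0,0,0.5],[0,0,0,0,0,0,0.5],[0,0,0,0,0,0,0.5]]]'
python3 - <<'E'
from h import *
d,r=delta([.4743,.0438,.1167],R.from_euler("z",110,degrees=True)*R.from_rotvec([np.pi,0,0]));print(d.round(2),r.round(2))
E
```

```text
time: 41.1
position: [0.4743, 0.0441, 0.1939]
tool_rot: [-1.801, -2.572, 0.001]
ft_force: [1.1, -0.8, -0.3]
grip_width: 0.156
[-0.04  0.01  7.72] [-0.1  -0.06 -0.  ]
```

```bash
python3 -m jog '[[[0,0,1.5,0,0,0,0.5],[0,0,0.8,0,0,0,0.5],[0,0,0.5,0,0,0,0.5],[0,0,0.5,0,0,0,0.5],[0,0,0,0,0,0,0.5],[0,0,0,0,0,0,0.5]]]'; python3 -m jog '[[[0,0,0.5,0,0,0,0.5],[0,0,0.5,0,0,0,0.5],[0,0,0,0,0,0,0.5]]]'
```

```text
time: 41.7
position: [0.4744, 0.0452, 0.1609]
tool_rot: [-1.798, -2.574, 0.001]
ft_force: [0.2, 0.1, -1.4]
grip_width: 0.158
time: 42.0
position: [0.4735, 0.0451, 0.1497]
tool_rot: [-1.797, -2.573, 0.003]
ft_force: [-0.5, 0.4, -0.8]
grip_width: 0.148
```

```bash
python3 -m jog '[[[-0.1,0.05,0.8,0,0,0,0.5],[0,0,0.8,0,0,0,0.5],[0,0,0.8,0,0,0,0.5],[0,0,0.5,0,0,0,0.5],[0,0,0,0,0,0,0.5],[0,0,0,0,0,0,0.5]]]'
```

```text
time: 42.6
position: [0.4749, 0.0444, 0.1215]
tool_rot: [-1.798, -2.574, 0.001]
ft_force: [0.4, -0.3, -0.6]
grip_width: 0.154
```

```bash
python3 -m jog '[[[0,0,0.3,0,0,0,0.5],[0,0,0.1,0,0,0,0.5],[0,0,0,0,0,0,0.5],[0,0,0,0,0,0,0.5]]]'; python3 -m jog '[[[0,0,0.1,0,0,0,0.5],[0,0,0,0,0,0,0.5],[0,0,0,0,0,0,0.5]]]'
```

```text
time: 43.0
position: [0.475, 0.0444, 0.1176]
tool_rot: [-1.798, -2.574, 0.001]
ft_force: [-0.1, 0.2, -1.0]
grip_width: 0.152
time: 43.3
position: [0.4749, 0.0444, 0.1166]
tool_rot: [-1.798, -2.574, 0.001]
ft_force: [-1.2, 0.9, -0.2]
grip_width: 0.152
```

```bash
python3 -m jog '[[[0,0,0.05,0,0,0,1.7],[0,0,0,0,0,0,2.5],[0,0,0,0,0,0,4],[0,0,0,0,0,0,5],[0,0,0,0,0,0,6],[0,0,0,0,0,0,6],[0,0,0,0,0,0,6],[0,0,0,0,0,0,6]]]'; python3 -m jog '[[[0,0,-1,0,0,0,6],[0,0,-2.5,0,0,0,6],[0,0,-4,0,0,0,6],[0,0,-5,0,0,0,6],[0,0,-4,0,0,0,6],[-4,-1,0,0,0,0,6],[-4,-2,0,0,0,0,6],[-4,-2,0,0,0,0,6],[-4,-2,0,0,0,0,6],[0,0,0,0,0,0,6],[0,0,0,0,0,0,6]]]'
python3 - <<'E'
from h import *
I={c:imaging.get_image(c) for c in("scene","side","wrist")}
cr=lambda c,b:cv2.resize(I[c]["frame"][b[1]:b[3],b[0]:b[2]],(400,300),interpolation=cv2.INTER_CUBIC)
top=np.hstack([cr("scene",(190,110,370,245)),cr("side",(200,110,328,206))])
bot=np.hstack([cr("side",(200,170,328,266)),cv2.resize(I["wrist"]["frame"],(400,300))])
cv2.imwrite("pics/z.png",np.vstack([top,bot])[:,:,::-1])
for l in("t_key","key_stand"):
  for c in I: print(l,c,[(round(x["conf"],2),round(x["point"][1]*512,1),round(x["point"][0]*384,1)) for x in finder.spot_point(l,c)])
for c in("scene","side"): print(np.round(proj(I[c],[.4757,.045,.012]),1))
E
```

```text
time: 44.1
position: [0.4749, 0.0444, 0.116]
tool_rot: [-1.798, -2.574, 0.001]
ft_force: [0.5, -0.4, 0.1]
grip_width: 0.667
time: 45.2
position: [0.4644, -0.1308, 0.2816]
tool_rot: [-1.802, -2.572, 0.0]
ft_force: [1.0, 1.6, 1.0]
grip_width: 0.692
t_key scene [(0.7, 219.9, 220.5)]
t_key side [(0.67, 258.9, 232.7), (0.28, 294.3, 136.3)]
t_key wrist [(0.73, 306.9, 47.1)]
key_stand scene [(0.93, 257.6, 205.9), (0.77, 218.4, 225.9)]
key_stand side [(0.82, 268.9, 208.6), (0.65, 264.2, 237.4)]
key_stand wrist [(0.93, 280.3, 143.6), (0.87, 309.0, 50.3)]
[217.2 222.4]
[260.2 231.8]
```

View pics/z.png

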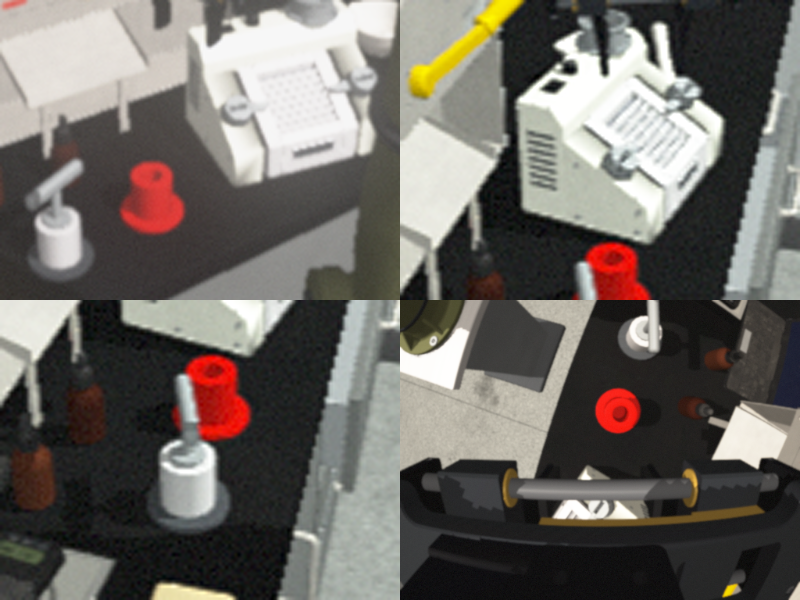

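```bash
python3 -m jog '[[[-4.2,-1.1,-0.4,0,0,0,6],[-4.2,-1.1,-0.4,0,0,0,6],[-4.2,-1.1,-0.4,0,0,0,6],[-4.2,-1.1,-0.4,0,0,0,6],[-4.2,-1.1,-0.4,0,0,0,6],[-4.2,-1.1,0,0,0,0,6],[0,0,0,0,0,0,6],[0,0,0,0,0,0,6]]]'
python3 - <<'E'
from h import *
i=imaging.get_image("wrist");g=cv2.cvtColor(i["frame"],cv2.COLOR_RGB2GRAY).astype(float)
from scipy.ndimage import map_coordinates
P=lambda p:proj(i,ext(p,E0),True)
for s in(1,-1):
    # rectify head top plane, 0.5 mm per px, axes: U (rows up) , y (cols)
    a=np.arange(-18,18.1,.5)/1000
    M=np.array([[P(slot(s,.052)+u*U+np.array([0,y,0])) for y in -a] for u in -a])
    w=map_coordinates(g,[M[...,1],M[...,0]],order=1)
    rr=np.hypot(*np.meshgrid(a,a));m=((w<135)&(rr<.0145)).astype(np.uint8)
    n,lab,st,c=cv2.connectedComponentsWithStats(m)
    k=1+np.argmax(st[1:,4]);rect=cv2.minAreaRect(np.argwhere(lab==k)[:,::-1].astype(np.float32))
    print(s,"px of head",M[36,36].round(0),"dark area",st[k],c[k].round(1),"rect(center,size,angle) in .5mm",np.round(rect[0],1),np.round(rect[1],1),round(rect[2],1))
    # finger brightness trace
    print(round(w.mean()),[(round(x["conf"],2),int(x["region"].sum())) for x in finder.trace("latch_left" if s>0 else "latch_right","wrist")[:2]])
s=ctrl.get_state();print(s["time"],s["ft_force"].round(1))
E
```

```text
time: 46.45
position: [0.489, -0.39, 0.2998]
tool_rot: [-1.8, -2.571, 0.001]
ft_force: [0.8, 1.1, -0.2]
grip_width: 0.688
1 px of head [312.  56.] dark area [ 10  30  49  15 679] [33.5 37. ] rect(center,size,angle) in .5mm [34. 37.] [48. 14.] -0.0
152 [(0.9, 1078)]
-1 px of head [228. 185.] dark area [ 10  32  49  15 635] [34.  39.1] rect(center,size,angle) in .5mm [34.  39.2] [13.4 48.1] 88.6
153 [(0.64, 1054)]
46.6 [-0.1  0.2 -0.1]
```

```bash
python3 -c "
from bench import close_job
print(close_job())"
```

```text
the job is handed in; nothing more can be done
None
```

The job is done and handed in at about 47 s of the 67 s allowed. The cassette is home, both latches are locked, and the T-key is back upright in its stand.

- **Cassette:** I pushed it in with the open fingers until it stopped against the housing. The wrist image showed its front and top flush with the cheeks.
- **Latches:** I turned both with the key, past the play, until the torque rose above 0.5 N m at the stop; friction is about 0.1 N m. A last overhead measurement put the left slot at 0° and the right at about 1.4° from square. That is within what the image can resolve. In the last view both fingers lie across the cassette.
- **T-key and surroundings:** In the last view the key is upright in the grey stand. Both bottles and the red stand are where they were. Only an edge of the tan block was in the last picture; the arm went nowhere near it.

Some things did not go smoothly:

- **First grasp:** It failed because the fingers had not finished closing, so I lowered again and gripped the key.
- **Right slot:** The first three tries to enter it met the top of the head, at up to 20 N. The key's tip was about 3 mm off the tool axis. I corrected for that and it went in freely.
- **Left latch:** I had not yet found that offset while turning it, so there was a sideways load of about 6 N.

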